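# Put the check shaft and its bridge block away under the swinging dust cover

### The arm

A 6-joint arm with a two-finger parallel gripper is mounted at the origin on a cart in front of the work surface, level with it; the furniture and walls round the work are solid. World frame = base frame: x ahead of the robot, y to its left, z up, the work surface at z = 0. Lengths are in m, angles in rad, forces in N, time in s.
With the tool pointing down it reaches from about 0.425 to 0.95 m from the base axis. Payload 3.5 kg.
Tool frame: the origin (TCP) lies midway between the tips of the shut fingers; the grasp point (between the pads) lies 19 mm behind it; y points along the fingers, x is the direction in which the jaws open and shut, and the axes are right-handed (so a half turn about y gives the same grasp; the last joint's range is limited). The gripper opens to 85 mm and grips with 20 to 120 N. Pads are 22 mm wide; open, the fingers measure 114 mm over their backs; the gripper's body (76 mm by 85 mm) begins 54 mm behind the grasp point. The pads swing forward as they close: fully open they stand 13 mm farther back than shut.
Start: joints at [-1.383, 0.286, 1.577, -0, 1.279, -0.15], TCP at [0.224, -0.637, 0.231] pointing down, gripper open.
Joint ranges: [-2.77, 2.77], [-0.9, 2.22], [0.21, 2.48], [-1.53, 4.67], [0.24, 2.81], [-2.84, 2.84]. Speed limits (rad/s): [2.79, 2.79, 3.14, 3.14, 3.14, 3.14].

### API

Orientations are given as [roll, pitch, yaw] about the fixed x, y, z axes, in that order (R = Rz(yaw) Ry(pitch) Rx(roll)).
In Python, from workcell import bot gives the robot as it stands. The module is installed in compiled form; this text tells all that it offers.
- The arm moves only by the tool move_arm, never from a script. Its argument "rows" is a list of rows, each a list of 3 entries, a list of its own where there are three numbers: the finger opening in mm, from 0 to 85.4, then the shift along the world's x, y, z in mm, then the turn, a rotation vector about the world's x, y, z in rad. A call has 1 to 8 rows; each row shifts and turns the commanded pose from where the row before left it; what a row does not reach is not made up. A row lasts 1/12 s, in which the tool goes at most 41.7 mm and 7.16 degrees, less where a joint would pass 70% of its speed; a pose out of reach is approached as far as the arm can. A call with a gripper value outside its range is refused whole. The fingers move at their own pace and stop on an object; the grip force is fixed at half the most. Time passes only in rows, so rows that do not move let the fingers close. It gives the time, the measured TCP pose, the force and the opening at its end, in the units of the state.
- bot.get_obs(): the state, without advancing time (a new reading comes with each control period).
- bot.grab_frame(name): name is "side" or "top" or "wrist"; returns the picture (480x640x3 uint8, red, green, blue); there is no depth.
- bot.calibration(name): a dict with "camera_matrix" (3x3 intrinsics, pixels), "position" and "orientation" of the camera in the world; the wrist camera has in their place "mount" (4x4, takes a point from camera to tool coordinates, whose origin is the TCP and whose axes are the tool frame's). Camera axes: x right, y up, looking along -z (the intrinsics and any distortion apply to the point x, -y, -z); pixel columns grow to the right and rows downward; lengths in m; the calibration is good to about 2 mm. The wrist camera is an equidistant fisheye: a pixel r from the principal point sees the ray r / f radians off the axis. A picture is of the moment at which its call begins: read the wrist's pose just before it. calibration takes no time and is no camera call.
- bot.sign_off(): hands the job in, once; it reports no verdict.
The state is a dict: "time": time; "joint_positions": joint angles; "qvel": joint speeds; "effort": joint torques, N m; "tool_pos": TCP position; "orientation": TCP orientation; "force": force on the tool from outside, world axes, zero at the start; "moment": the same for the moment, N m; "gripper_width": finger opening in m.
Only numpy, scipy, OpenCV 4.12 (cv2) and the standard library are available. Lean on these libraries where they do the work, as an engineer would, in place of code of your own. Each camera call takes 0.05 s, during which the arm holds its last target.

### The job

Swing the dust cover of the sloping case fully aside on its pin, lay the turned shaft in the groove at the bottom of the pocket, and then set the bridge block astride the shaft, feet down on the pocket floor between the ribs. Finally swing the cover fully shut over them; do not knock over or push about the calibration post and the flange standing nearby.

Things in the scene. Friction and masses are not known exactly. Their poses are not given: they have to be found in the camera images.
- case: Sloping grey storage case, fixed to the desk, on a dark base plate 150 x 196 mm. Origin on the desk, below the pocket floor's centre (54 mm up). Its flat upper face slopes 25 degrees: lowest (66 mm over the desk) on the robot's left, rising to the right (122 mm). Its x points uphill, level, to the robot's right (turned -1.75 to -1.25 rad about the vertical), y away from the robot.
- tray: The case's tilted block, 132 x 180 mm, with the pocket: x up the slope, y away from the robot, z square out of the face. Origin: centre of the pocket floor. Pocket 94 (x) by 140 mm (y), mouth at z = 44 mm. In its floor a groove for the shaft, 30 mm wide (x -15 to 15), bottom at z = -10 mm, runs along y over the whole pocket.
- pocket_ribs (a point): Pocket floor centre, same frame as the tray. Four ribs 8 mm high, 5 mm thick stand on the floor at y = -26 to -21 and y = 21 to 26 mm, each from 24 to 47 mm either side of x = 0: the bridge block stands between them (42 mm gap), its x along the tray's x, its gap over the shaft.
- cover (a joint): Angle (rad) of the aluminium dust cover about its pin. 0 = shut over the pocket, at a stop; grows counter-clockwise looking onto the face: the free end near the robot swings up the slope and round to the far side; stop at 1.75, pocket clear from 1.6. Stiff pin (0.2 N m): it stays where left. 4 mm thick, underside at tray z = 46 mm. Shut, it spans x -10 to 112, y -157 to 10 mm from the pin.
- cover_pin (a point): Pin of the cover, on its axis at the cover's underside; always at (-56, 78, 46) mm in the tray frame. The pin axis is the tray's z.
- cover_post (a point): Handle of the cover: a black round post 20 mm thick, standing 36 mm out of the cover's upper side, square to the face. The point is on its axis, 24 mm above the cover's upper side, 12 mm below the post's top. Shut, it is at (56, -148, 28) mm from the pin in tray axes (158 mm from the pin axis).
- shaft: Turned steel shaft lying on the desk, 25 mm thick, 120 mm long along its own y, about 0.22 kg; it behaves as a square 25 x 25 mm bar and does not roll. Origin: centre of its underside, z up. Either end may point either way in the groove.
- bridge: Plain steel bridge block (upside-down U), 80 mm long along its x, 36 mm wide along y, 40 mm high, about 0.32 kg. It stands on two feet, each 19 mm long at the ends of x; the gap between them, 42 mm wide and 20 mm high, runs along y. Origin: centre of its underside between the feet, z up. Either end may point up the slope.
- ref_post: Bystander: calibration stand, loose, 72 mm round foot, 127 mm high slim post. Origin: centre of its foot. It may change places with shaft and block.
- flange: Bystander: turned steel flange, loose, 68 mm across, 27 mm high, near the case, on the left. Origin: centre of its underside.

How it is judged:
By the outcome, as a careful person would: the job done as asked, in the order asked, and still so for the second after the job is handed in, with the robot touching nothing.
It also fails if it takes over 72 s, if anything falls off the work surface, if the arm or the gripper's body presses on something with over 40 N, if the wrist force passes 120 N, or if a joint passes its speed limit or range.

## Working session

There is one attempt and no reset: what is moved stays moved. The work goes in short steps, Python scripts to look and compute and a tool call to move; the robot and the scene stay as the last step left them, time stands still between calls to the robot, and variables do not carry over. Pictures are saved under pics/ and viewed, and the job is handed in when it is done.

Besides the shell and the picture viewer there is one more tool, called after "Emit:" by a JSON object that holds its "fn" and its "kwargs", one argument or row to a line. move_arm: Moves the arm, as the interface text tells. Its arguments: {"type":"object","properties":{"rows":{"type":"array"}},"required":["rows"]}

```bash
ls; mkdir -p pics
python3 - <<'E'
from workcell import bot
import cv2, numpy as np
o=bot.get_obs()
for k,v in o.items(): print(k,np.round(v,3))
for n in ["side","top","wrist"]:
    print(n,{k:np.round(v,3).tolist() for k,v in bot.calibration(n).items()})
    cv2.imwrite(f"pics/{n}0.png",bot.grab_frame(n)[:,:,::-1])
E
```

```text
pics
time 0.0
joint_positions [-1.383  0.287  1.578 -0.     1.279 -0.15 ]
qvel [-0.001 -0.     0.    -0.001  0.001  0.002]
effort [ 1.0000e-03 -4.0598e+01 -2.9262e+01 -0.0000e+00  6.0000e-03 -0.0000e+00]
tool_pos [ 0.224 -0.636  0.23 ]
orientation [-1.57   0.002 -1.233]
force [0.476 0.14  0.194]
moment [ 0.025 -0.024 -0.02 ]
gripper_width 0.086
side {'camera_matrix': [[594.328, 0.0, 321.845], [0.0, 594.328, 239.338], [0.0, 0.0, 1.0]], 'position': [0.248, -1.167, 1.049], 'orientation': [0.896, 0.001, -0.228]}
top {'camera_matrix': [[436.409, 0.0, 316.615], [0.0, 436.409, 229.943], [0.0, 0.0, 1.0]], 'position': [0.406, -0.05, 1.064], 'orientation': [0.112, 0.002, -1.585]}
wrist {'camera_matrix': [[371.648, 0.0, 322.301], [0.0, 371.648, 240.433], [0.0, 0.0, 1.0]], 'mount': [[1.0, 0.0, 0.0, 0.0], [0.0, 0.326, -0.946, -0.143], [-0.0, 0.946, 0.326, 0.085], [0.0, 0.0, 0.0, 1.0]]}
```

View pics/side0.png

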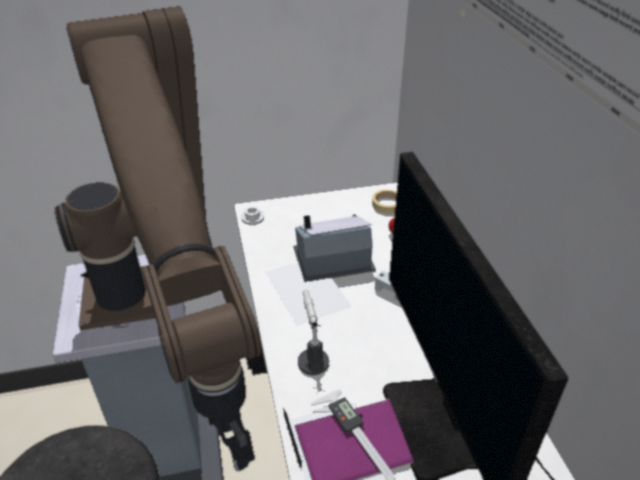

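View pics/top0.png

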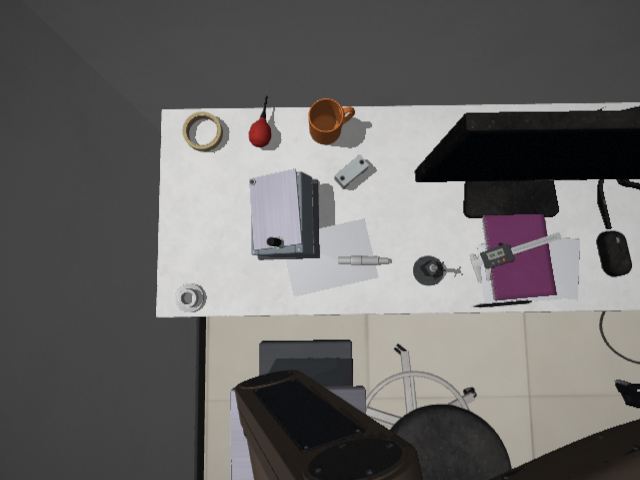

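View pics/wrist0.png

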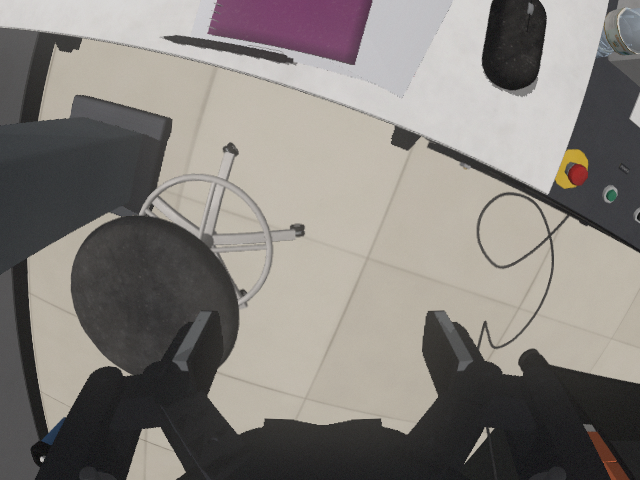

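```bash
cat > h.py <<'E'
from workcell import bot
import cv2, numpy as np
from scipy.spatial.transform import Rotation as Ro
def R(rpy): return Ro.from_euler('xyz',rpy).as_matrix()
def cam(n,obs=None):
    c=bot.calibration(n); K=np.array(c["camera_matrix"])
    if n=="wrist":
        M=np.array(c["mount"]); T=np.eye(4); T[:3,:3]=R(obs["orientation"]); T[:3,3]=obs["tool_pos"]
        T=T@M; return K,T[:3,:3],T[:3,3],True,c
    return K,R(c["orientation"]),np.array(c["position"]),False,c
def rays(C,uv):
    K,Rc,p,fish,c=C; uv=np.atleast_2d(np.array(uv,float))
    x=(uv[:,0]-K[0,2])/K[0,0]; y=(uv[:,1]-K[1,2])/K[1,1]
    if fish:
        r=np.hypot(x,y)+1e-12; s=np.sin(r)/r
        d=np.stack([x*s,-y*s,-np.cos(r)],1)
    else: d=np.stack([x,-y,-np.ones_like(x)],1)
    return p,d@Rc.T
def plane(C,uv,z):
    p,d=rays(C,uv); return p+d*((z-p[2])/d[:,2])[:,None]
def plane2(C,uv,p0,n):
    p,d=rays(C,uv); return p+d*(((p0-p)@n)/(d@n))[:,None]
def proj(C,P):
    K,Rc,p,fish,c=C; q=(np.atleast_2d(P)-p)@Rc
    if fish:
        rr=np.hypot(q[:,0],q[:,1])+1e-12; th=np.arctan2(rr,-q[:,2])
        x=th*q[:,0]/rr; y=-th*q[:,1]/rr
    else: x=q[:,0]/-q[:,2]; y=q[:,1]/q[:,2]
    return np.stack([K[0,0]*x+K[0,2],K[1,1]*y+K[1,2]],1)
def shot(n,name):
    o=bot.get_obs(); C=cam(n,o); im=bot.grab_frame(n)[:,:,::-1].copy(); cv2.imwrite(f"pics/{name}.png",im); return im,C,o
def crop(im,x0,y0,w,h,name,s=None):
    s=s or min(800/w,600/h); cv2.imwrite(f"pics/{name}.png",cv2.resize(im[y0:y0+h,x0:x0+w],None,fx=s,fy=s,interpolation=cv2.INTER_CUBIC))
E
python3 - <<'E'
from h import *
print({k for k in bot.calibration("top")},bot.calibration("wrist").keys())
im=cv2.imread("pics/top0.png"); crop(im,170,140,280,180,"t0c")
im=cv2.imread("pics/side0.png"); crop(im,230,180,190,200,"s0c")
C=cam("top")
for n,uv,z in [("shaft",(365,260),.0125),("bridge",(352,171),.04),("post",(432,268),0),("flange",(190,297),.027)]:
    print(n,plane(C,uv,z).round(3))
E
```

```text
{'position', 'camera_matrix', 'orientation'} dict_keys(['camera_matrix', 'mount'])
shaft [[ 0.45  -0.164  0.012]]
bridge [[ 0.662 -0.136  0.04 ]]
post [[ 0.428 -0.328  0.   ]]
flange [[0.368 0.251 0.027]]
```

View pics/t0c.png

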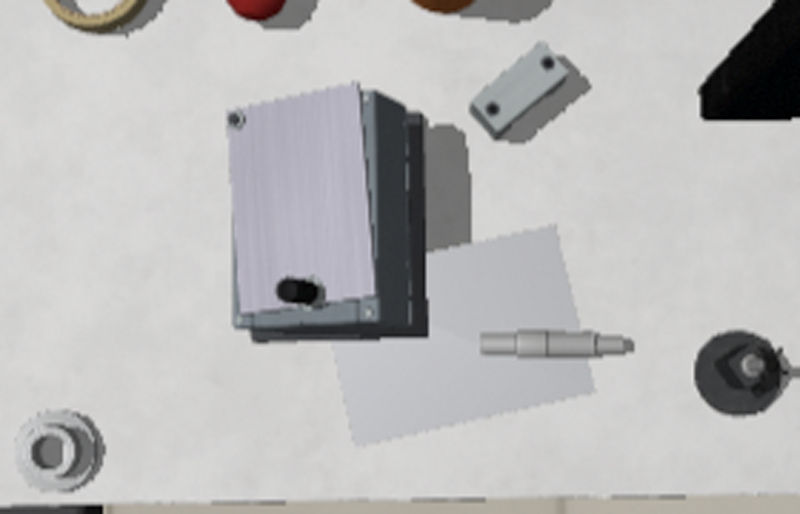

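View pics/s0c.png

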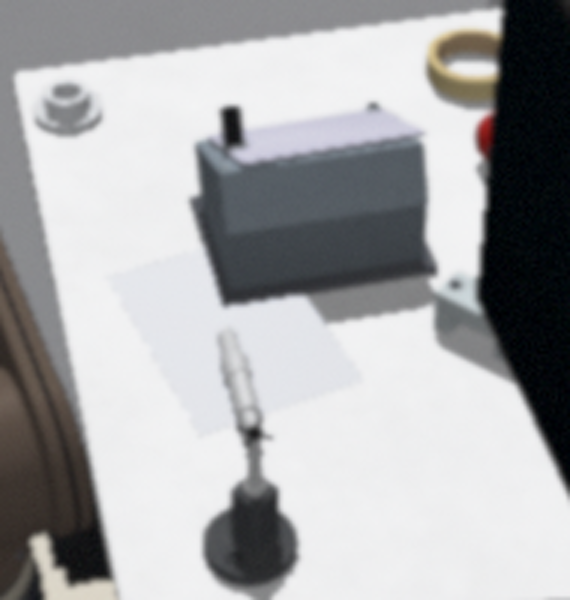

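Run:
```python
from h import *
C=cam("top")
s=280/800
f=lambda u,v:(170+u*s,140+v*s)
ln=plane(C,f(236,328),.066)[0]; rn=plane(C,f(378,325),.122)[0]; rf=plane(C,f(405,105),.122)[0]
print("tray corners",ln,rn,rf, np.linalg.norm(rn-ln), np.linalg.norm(rf-rn), np.arctan2(*(rn-ln)[[1,0]]), np.arctan2(*(rf-rn)[[1,0]])-np.pi/2)
# shaft ends
a=plane(C,f(481,343),.0125)[0];b=plane(C,f(634,345),.0125)[0];print("shaft",a,b,np.linalg.norm(a-b))
c=[plane(C,f(*q),.04)[0] for q in [(470,107),(545,42),(568,72),(497,138)]]
for q in c: print(q.round(3))
print([np.linalg.norm(c[i]-c[(i+1)%4]).round(4) for i in range(4)])
```

```text
tray corners [0.46313779 0.0979271  0.066     ] [ 0.46061742 -0.01766757  0.122     ] [ 0.62985346 -0.04031519  0.122     ] 0.12846976187541556 0.17074469616010687 -1.592596385359405 -1.7038286532023899
shaft [ 0.45055394 -0.10043011  0.0125    ] [ 0.44698948 -0.22908695  0.0125    ] 0.12870620799993862
[ 0.647 -0.094  0.04 ]
[ 0.702 -0.158  0.04 ]
[ 0.676 -0.177  0.04 ]
[ 0.62  -0.116  0.04 ]
[np.float64(0.0845), np.float64(0.0321), np.float64(0.0823), np.float64(0.0346)]
```

Emit:
{"fn": "move_arm", "kwargs": {
  "rows": [
    [85,[19,35,12],[0,0,0]],
    [85,[19,35,12],[0,0,0]],
    [85,[19,35,12],[0,0,0]],
    [85,[19,35,12],[0,0,0]],
    [85,[19,35,12],[0,0,0]],
    [85,[19,35,12],[0,0,0]],
    [85,[19,35,12],[0,0,0]],
    [85,[19,35,12],[0,0,0]]
  ]
}}

```text
time: 0.82
tool_pos: [0.3761, -0.3548, 0.3276]
orientation: [-1.571, 0.0, -1.233]
force: [0.3, -0.5, -0.0]
gripper_width: 0.0849
```

Emit:
{"fn": "move_arm", "kwargs": {
  "rows": [
    [85,[15,38,5],[0,0,-0.05]],
    [85,[15,38,5],[0,0,-0.05]],
    [85,[10,39,5],[0,0,-0.05]],
    [85,[8,40,5],[0,0,-0.05]],
    [85,[8,40,5],[0,0,-0.05]],
    [85,[8,40,0],[0,0,-0.05]],
    [85,[8,40,0],[0,0,-0.05]],
    [85,[0,0,0],[0,0,0]]
  ]
}}

```text
time: 1.48
tool_pos: [0.4481, -0.0758, 0.3526]
orientation: [-1.57, 0.003, -1.576]
force: [-0.2, -0.3, -0.1]
gripper_width: 0.0853
```

Run:
```python
from h import *
im,C,o=shot("wrist","w1"); print(o["tool_pos"],o["orientation"],o["joint_positions"].round(3) if hasattr(o["joint_positions"],'round') else o["joint_positions"],o["time"])
```

```text
[ 0.44811302 -0.07575069  0.35256315] [-1.56959923  0.00287639 -1.57625836] [-0.393 -0.289  1.935  0.003  1.497  1.183] 1.4833
```

View pics/w1.png

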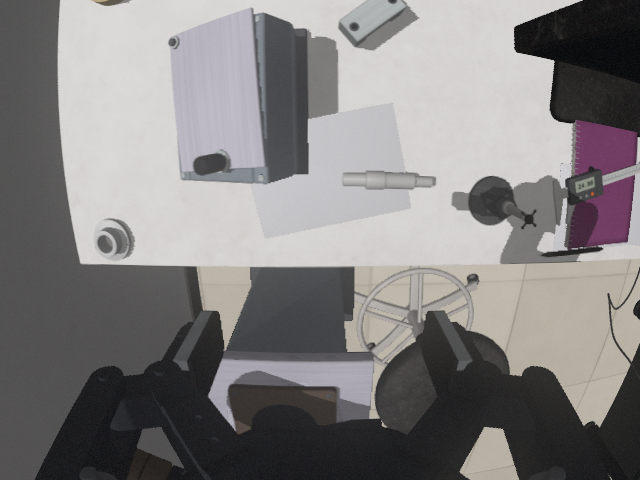

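Run:
```python
from h import *
im=cv2.imread("pics/w1.png"); crop(im,160,0,160,200,"w1c",4); crop(im,150,90,300,180,"w1d",2.6)
crop(im,330,0,100,60,"w1e",8)
```

```text
(no output)
```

View pics/w1c.png

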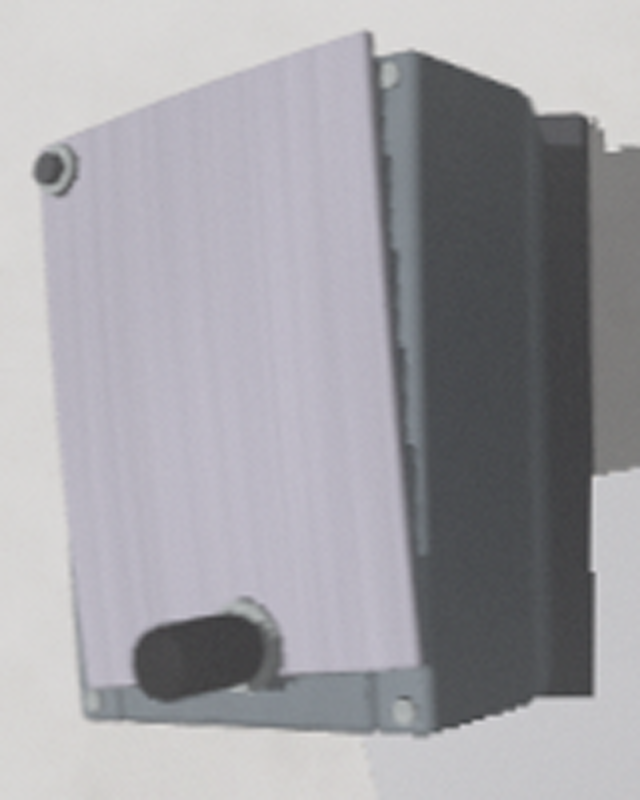

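View pics/w1d.png

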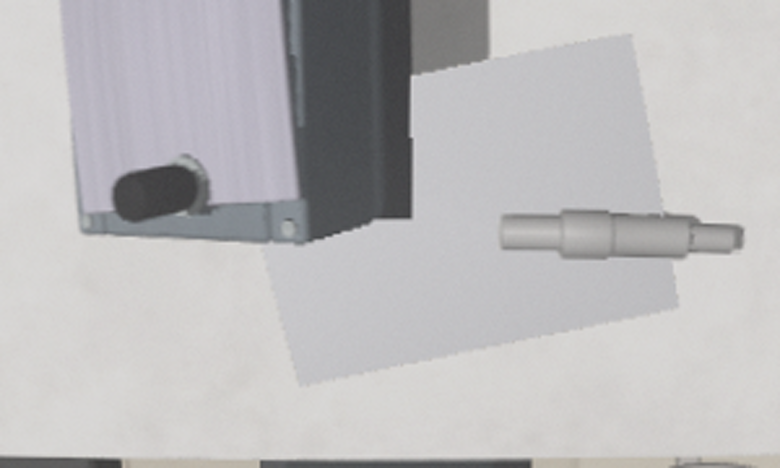

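View pics/w1e.png

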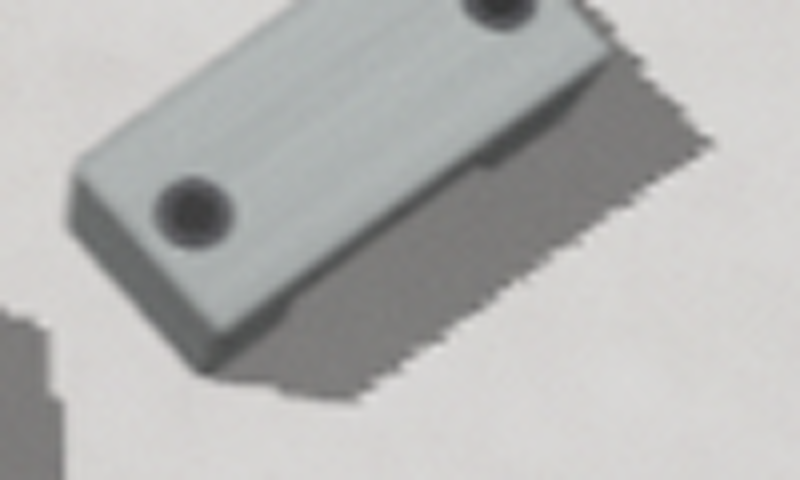

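```bash
cat > fit.py <<'E'
from h import *
from scipy.optimize import least_squares
b=np.radians(25)
def tray(p):
    X,Y,yaw=p[:3]
    Rt=Ro.from_euler('z',yaw).as_matrix()@Ro.from_euler('y',-b).as_matrix()  # x up slope
    return Rt,np.array([X,Y,.054])
def pts(p,tp,cp):
    Rt,t=tray(p); th=p[3]; c,s=np.cos(th),np.sin(th)
    P=[np.array(q)/1000 for q in tp]
    for q in cp: P.append(np.array([-56+c*q[0]-s*q[1],78+s*q[0]+c*q[1],46+q[2]])/1000)
    return np.array(P)@Rt.T+t
E
cat > cs.txt <<'E'
E
python3 - <<'E'
from fit import *
import pickle
im=cv2.imread("pics/w1.png")
o=bot.get_obs();C=cam("wrist",o)
tp=[(66,90,44),(66,-90,44),(-66,-90,44)]; tu=[(415,52),(435,735),(85,715)]
cp=[(112,10,4),(112,-157,4),(-10,-157,4)]; cu=[(370,33),(420,668),(90,688)]
uv=np.array(tu+cu)/4+[160,0]
f=lambda p:(proj(C,pts(p,tp,cp))-uv).ravel()
r=least_squares(f,[.55,.03,-1.65,0.03]); print(r.x,r.fun.reshape(-1,2).round(2))
# top cam check
s=280/800
tu2=[(405,105),(378,325),(236,328)];cu2=[(358,84),(374,296),(244,315)]
uv2=np.array(tu2+cu2)*s+[170,140]
C2=cam("top")
f2=lambda p:(proj(C2,pts(p,tp,cp))-uv2).ravel()
r2=least_squares(f2,[.55,.03,-1.65,0.03]); print(r2.x,r2.fun.reshape(-1,2).round(2))
r3=least_squares(lambda p:np.r_[f(p),f2(p)],r.x); print(r3.x)
np.save("case.npy",r.x)
f=lambda u,v:(330+u/8,v/8)
for q,z in [((195,212),.04),((500,0),.04),((222,332),.04),((610,48),.04),((82,170),.04)]: print("br",plane(C,f(*q),z).round(4))
g=lambda u,v:(150+u/2.6,90+v/2.6)
for q in [(500,231),(743,238),(560,233),(612,233),(585,210),(585,258)]: print("sh",plane(C,g(*q),.0125).round(4))
print("flange",plane(C,(112,239),.027),"post",plane(C,(491,200),0.005))
for q in [(550,38),(560,95),(515,30),(525,60)]: print(plane(C,q,0.1))
E
```

```text
[ 0.55458352  0.01790227 -1.56194991  0.06488838] [[ 0.99 -2.22]
 [ 0.47  1.  ]
 [-1.05  1.6 ]
 [-0.2  -1.45]
 [ 0.1   0.64]
 [-0.92  0.7 ]]
[ 0.54919935  0.01836079 -1.62543724  0.0917858 ] [[-5.76 -2.99]
 [ 0.12  1.64]
 [-1.59 -0.19]
 [ 5.02  0.42]
 [ 2.33  1.43]
 [-0.24 -0.48]]
[ 0.55351052  0.01806421 -1.57466139  0.07073264]
br [[ 0.6466 -0.1178  0.04  ]]
br [[ 0.6844 -0.1649  0.04  ]]
br [[ 0.6273 -0.1217  0.04  ]]
br [[ 0.6777 -0.1819  0.04  ]]
br [[ 0.6531 -0.1009  0.04  ]]
sh [[ 0.452  -0.1046  0.0125]]
sh [[ 0.4502 -0.2318  0.0125]]
sh [[ 0.4511 -0.135   0.0125]]
sh [[ 0.4514 -0.1618  0.0125]]
sh [[ 0.4631 -0.1475  0.0125]]
sh [[ 0.4383 -0.1482  0.0125]]
flange [[0.37572573 0.23609672 0.027     ]] post [[ 0.42471517 -0.32215021  0.005     ]]
[[ 0.64787587 -0.34800747  0.1       ]]
[[ 0.57917887 -0.36323526  0.1       ]]
[[ 0.64820622 -0.29814619  0.1       ]]
[[ 0.61378091 -0.31104753  0.1       ]]
```

```bash
cat > plan.py <<'E'
from fit import *
p=np.load("case.npy"); Rt,t=tray(p)
def T(x,y,z): return Rt@(np.array([x,y,z])/1000)+t
def tool(R_xdir):  # tool orientation: y=-trayz, x = tray direction angle a
    a=R_xdir; x=Rt@np.array([np.cos(a),np.sin(a),0]); y=-Rt[:,2]; return np.stack([x,y,np.cross(x,y)],1)
def down(yaw):
    x=np.array([np.cos(yaw),np.sin(yaw),0]); y=np.array([0,0,-1.]); return np.stack([x,y,np.cross(x,y)],1)
def delta(o,P,Rg):
    R0=R(o["orientation"]); rv=Ro.from_matrix(Rg@R0.T).as_rotvec()
    return ((P-np.array(o["tool_pos"]))*1000).round(1), rv.round(4)
def postT(th,z):
    c,s=np.cos(th),np.sin(th); q=np.array([56*c+148*s,56*s-148*c]); return T(-56+q[0],78+q[1],z)
def postang(th): return th+np.arctan2(-148,56)+np.pi/2
E
python3 - <<'E'
from plan import *
o=bot.get_obs()
print("trayz",Rt[:,2].round(3))
for th,z in [(p[3],130),(p[3],60)]: print(postT(th,z).round(4),*delta(o,postT(th,z),tool(postang(th))))
prev=None
for th in np.arange(0.065,1.8,.1):
    P=postT(th,60)*1000
    if prev is not None: print(round(th,3),(P-prev).round(1))
    prev=P
# check handle top & base against w1 picture
C=cam("wrist",o)
print(proj(C,[postT(p[3],50),postT(p[3],86)]).round(1))
E
```

```text
trayz [-0.004  0.423  0.906]
[0.4881 0.0637 0.1758] [  40.3  142.2 -176.6] [-0.4304  0.0927  0.4337]
[0.4884 0.0341 0.1124] [  40.5  112.6 -240. ] [-0.4304  0.0927  0.4337]
0.165 [  7.4 -12.7   5.9]
0.265 [  8.7 -11.9   5.6]
0.365 [ 10.  -11.1   5.2]
0.465 [ 11.2 -10.1   4.8]
0.565 [12.2 -9.1  4.3]
0.665 [13.2 -7.9  3.7]
0.765 [14.  -6.7  3.2]
0.865 [14.7 -5.4  2.6]
0.965 [15.2 -4.   1.9]
1.065 [15.5 -2.6  1.3]
1.165 [15.8 -1.2  0.6]
1.265 [15.8  0.2 -0. ]
1.365 [15.7  1.7 -0.7]
1.465 [15.5  3.1 -1.4]
1.565 [15.   4.5 -2. ]
1.665 [14.5  5.8 -2.6]
1.765 [13.8  7.1 -3.2]
[[221.8 161.7]
 [199.1 166.6]]
```

Emit:
{"fn": "move_arm", "kwargs": {
  "rows": [
    [40,[5,17.8,-22],[-0.0538,0.0116,0.0542]],
    [40,[5,17.8,-22],[-0.0538,0.0116,0.0542]],
    [40,[5,17.8,-22],[-0.0538,0.0116,0.0542]],
    [40,[5,17.8,-22],[-0.0538,0.0116,0.0542]],
    [40,[5,17.8,-22],[-0.0538,0.0116,0.0542]],
    [40,[5,17.8,-22],[-0.0538,0.0116,0.0542]],
    [40,[5,17.8,-22],[-0.0538,0.0116,0.0542]],
    [40,[5,17.8,-22],[-0.0538,0.0116,0.0542]]
  ]
}}

```text
time: 2.2
tool_pos: [0.4881, 0.0602, 0.1753]
orientation: [-1.761, -0.399, -1.102]
force: [1.0, -0.4, -0.3]
gripper_width: 0.0399
```

Run:
```python
from plan import *
im,C,o=shot("wrist","w2"); print(o["joint_positions"],o["tool_pos"])
print(*delta(o,postT(p[3],60),tool(postang(p[3]))))
print(proj(C,[postT(p[3],50),postT(p[3],86)]).round(1))
```

```text
[ 0.13167676  0.01424323  2.03593659 -0.47224276  1.19046982  1.4720248 ] [0.48812702 0.06021125 0.17532391]
[  0.3 -26.1 -62.9] [0.0032 0.0022 0.0044]
[[317.3 251.7]
 [316.7 275.1]]
```

View pics/w2.png

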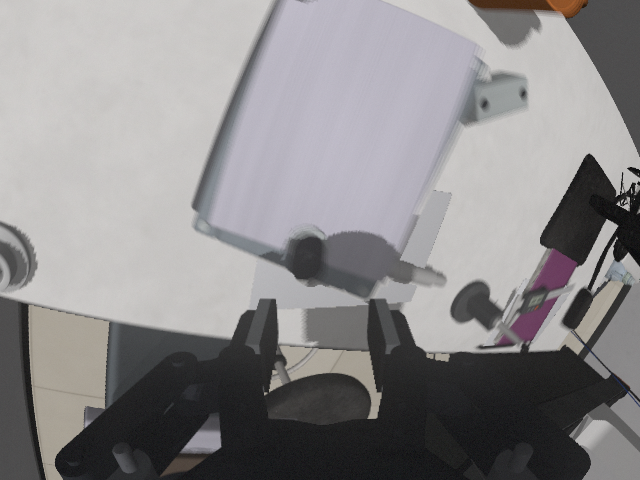

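Run:
```python
from plan import *
im,C,o=shot("wrist","w3"); print(o["joint_positions"],o["tool_pos"],o["orientation"],o["qvel"])
print(*delta(o,postT(p[3],60),tool(postang(p[3]))))
print(proj(C,[postT(p[3],50),postT(p[3],86)]).round(1))
```

```text
[ 0.13732576  0.02207343  2.04087436 -0.47032662  1.18782074  1.47365891] [0.48522551 0.0631263  0.16882983] [-1.77001148 -0.39355641 -1.09383478] [-0.06665753 -0.05428239  0.05714492  0.08920789  0.09704353 -0.09148024]
[  3.2 -29.  -56.4] [ 0.0024 -0.0077  0.0001]
[[327.5 253.1]
 [328.3 277.7]]
```

View pics/w3.png

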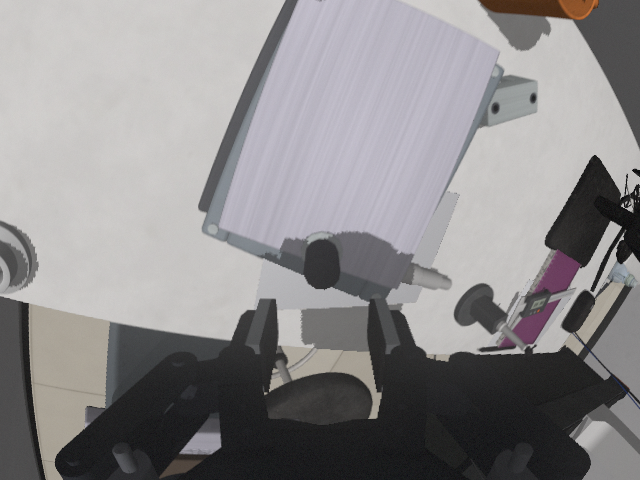

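Emit:
{"fn": "move_arm", "kwargs": {
  "rows": [
    [40,[0,0,0],[0,0,0]],
    [40,[0,0,0],[0,0,0]]
  ]
}}

```text
time: 2.47
tool_pos: [0.4884, 0.0595, 0.1771]
orientation: [-1.758, -0.397, -1.106]
force: [-0.0, -0.8, 0.9]
gripper_width: 0.04
```

Run:
```python
from plan import *
im,C,o=shot("wrist","w4"); print(o["tool_pos"],o["orientation"],o["qvel"])
print(*delta(o,postT(p[3],60),tool(postang(p[3]))))
print(proj(C,[postT(p[3],50),postT(p[3],86),T(-66,-90,44),T(66,90,44)]).round(1))
crop(im,180,0,340,320,"w4c")
```

```text
[0.48841589 0.05945377 0.17714791] [-1.75820699 -0.39700482 -1.10616605] [-0.01095807 -0.02466958 -0.01253563  0.00028599 -0.00046676  0.00432798]
[ -0.  -25.4 -64.8] [0.0005 0.0036 0.0078]
[[315.4 250.5]
 [314.2 273.6]
 [198.3 234.8]
 [494.7  70.9]]
```

View pics/w4c.png

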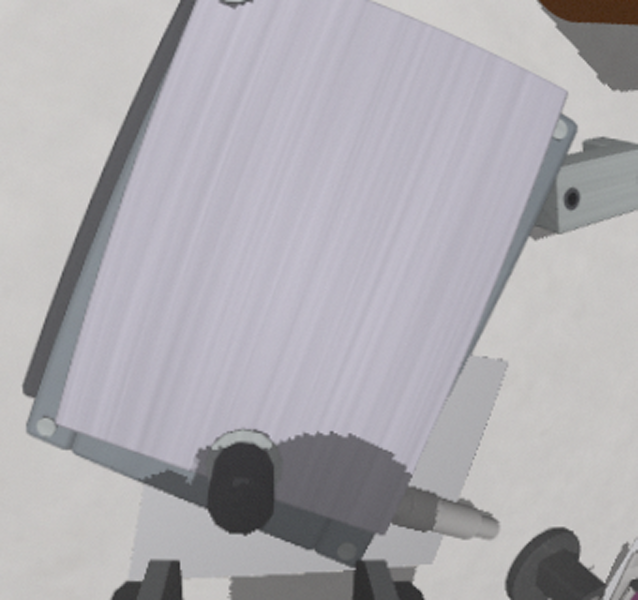

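Run:
```python
from plan import *
im,C,o=shot("wrist","w5"); print(o["tool_pos"],o["orientation"],np.abs(o["qvel"]).max())
s=1.875
tp=[(66,90,44),(66,-90,44),(-66,-90,44)]; tu=[(578,118),(362,568),(27,430)]
cp=[(112,10,4),(-10,-157,4),(56,-148,4),(56,-148,40)]; cu=[(568,92),(58,425),(244,452),(241,503)]
uv=np.array(tu+cu)/s+[180,0]
f=lambda p:(proj(C,pts(p,tp,cp))-uv).ravel()
r=least_squares(f,p); print(r.x,r.fun.reshape(-1,2).round(2))
crop(im,180,0,340,320,"w5c")
```

```text
[0.48874031 0.05931198 0.17786518] [-1.75655249 -0.3974421  -1.107442  ] 0.014728215963501748
[ 0.5575258   0.0221069  -1.55529684  0.06223487] [[ 2.76  0.15]
 [ 0.   -0.41]
 [-0.53  1.34]
 [ 0.72 -2.28]
 [-1.82 -2.03]
 [ 0.6   4.4 ]
 [ 0.21 -0.19]]
```

View pics/w5c.png

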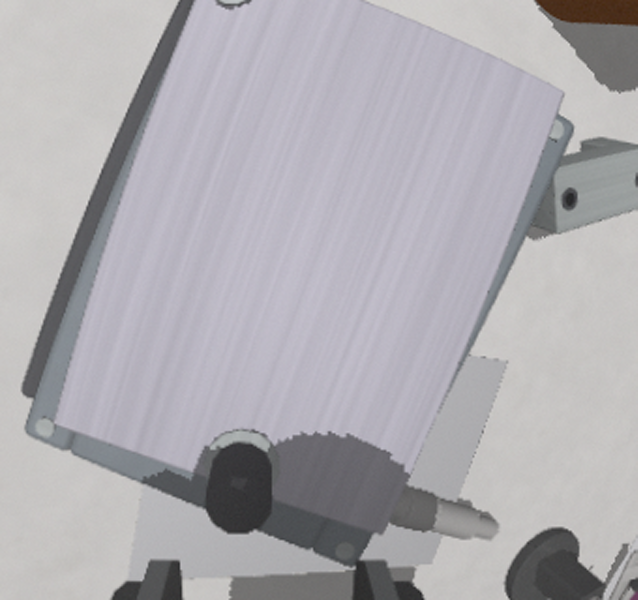

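Run:
```python
import numpy as np; np.save("case.npy",[.5563,.0203,-1.558,.063])
from plan import *
o=bot.get_obs()
print(*delta(o,postT(p[3],62),tool(postang(p[3]))),postT(p[3],62))
```

```text
[  1.1 -22.  -64.1] [0.0001 0.005  0.011 ] [0.48989618 0.03730988 0.11408202]
```

Emit:
{"fn": "move_arm", "kwargs": {
  "rows": [
    [40,[0.3,-4.5,-13],[0,0,0.01]],
    [40,[0.3,-4.5,-13],[0,0,0]],
    [40,[0.3,-4.5,-13],[0,0,0]],
    [40,[0.2,-4.5,-13],[0,0,0]],
    [40,[0,-4,-12],[0,0,0]],
    [30,[0,0,0],[0,0,0]],
    [30,[0,0,0],[0,0,0]]
  ]
}}

```text
time: 3.15
tool_pos: [0.4888, 0.0378, 0.1126]
orientation: [-1.759, -0.397, -1.096]
force: [1.0, 0.3, 1.0]
gripper_width: 0.0299
```

Run:
```python
from plan import *
im,C,o=shot("wrist","w6"); print(o["tool_pos"],o["orientation"],o["force"])
print(*delta(o,postT(p[3],62),tool(postang(p[3]))))
```

```text
[0.48884461 0.03776634 0.11261593] [-1.75910452 -0.39650071 -1.09603841] [0.96747321 0.26633995 1.03336665]
[ 1.1 -0.5  1.5] [0.0004 0.0018 0.0003]
```

View pics/w6.png

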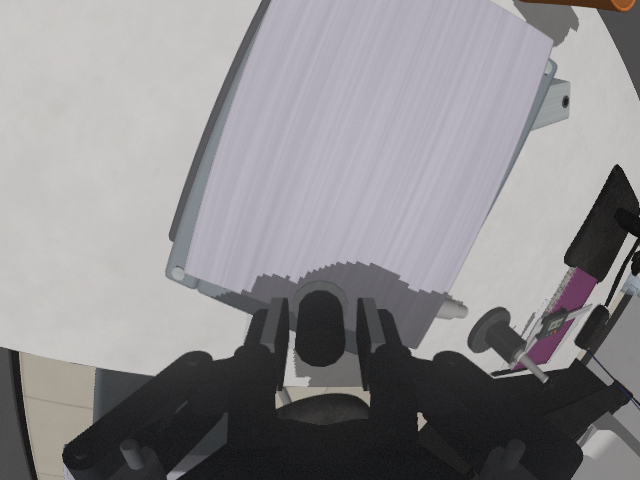

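Run:
```python
from plan import *
o=bot.get_obs();C=cam("wrist",o);Rr=R(o["orientation"]);tp=np.array(o["tool_pos"])
for q in [(0,0,0),(0,-19,0),(0,-12,0),(0,-12,11),(0,-12,-11),(15,-12,11),(15,-12,-11)]: print(q,proj(C,tp+Rr@(np.array(q)/1000)).round(1))
d=np.array([postT(t,62) for t in np.r_[.063,np.arange(.163,1.78,.1)]])*1000
```

```text
(0, 0, 0) [[321.6 316.7]]
(0, -19, 0) [[321.5 340.8]]
(0, -12, 0) [[321.6 331.3]]
(0, -12, 11) [[321.5 308.5]]
(0, -12, -11) [[321.6 352.5]]
(15, -12, 11) [[358.8 308.2]]
(15, -12, -11) [[356.4 352.2]]
```

Emit:
{"fn": "move_arm", "kwargs": {
  "rows": [
    [30,[7.4,-12.7,5.9],[-0.0005,0.0423,0.0906]],
    [30,[8.7,-11.9,5.6],[-0.0005,0.0423,0.0906]],
    [30,[10.0,-11.1,5.2],[-0.0005,0.0423,0.0906]],
    [30,[11.2,-10.1,4.8],[-0.0005,0.0423,0.0906]],
    [30,[12.2,-9.1,4.3],[-0.0005,0.0423,0.0906]],
    [30,[13.2,-7.9,3.7],[-0.0005,0.0423,0.0906]],
    [30,[0,0,0],[0,0,0]]
  ]
}}

```text
time: 3.78
tool_pos: [0.5542, -0.0254, 0.1443]
orientation: [-1.947, -0.226, -0.49]
force: [0.1, -0.0, 1.2]
gripper_width: 0.03
```

Run:
```python
from plan import *
im,C,o=shot("wrist","w7"); print(o["tool_pos"],o["orientation"],o["force"],o["joint_positions"])
print(*delta(o,postT(p[3]+.6,62),tool(postang(p[3]+.6))))
for a in (.663,1.763): print(postT(a,62))
```

```text
[ 0.55419767 -0.02536026  0.14427511] [-1.94696707 -0.22581004 -0.4897661 ] [ 0.0736158  -0.02241973  1.16028817] [-0.03823467  0.14755474  1.95538831 -0.50219139  1.06642437  0.74749084]
[-1.5  0.  -0.6] [-0.0005  0.0054 -0.0015]
[ 0.55270488 -0.02535237  0.14367428]
[ 0.7181029  -0.02264609  0.14339934]
```

View pics/w7.png

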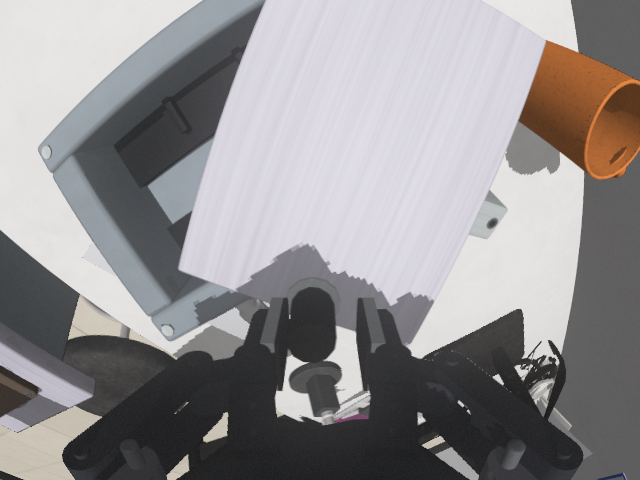

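Run:
```python
from plan import *
im,C2,o=shot("top","t7"); crop(im,150,80,280,200,"t7c")
```

View pics/t7c.png

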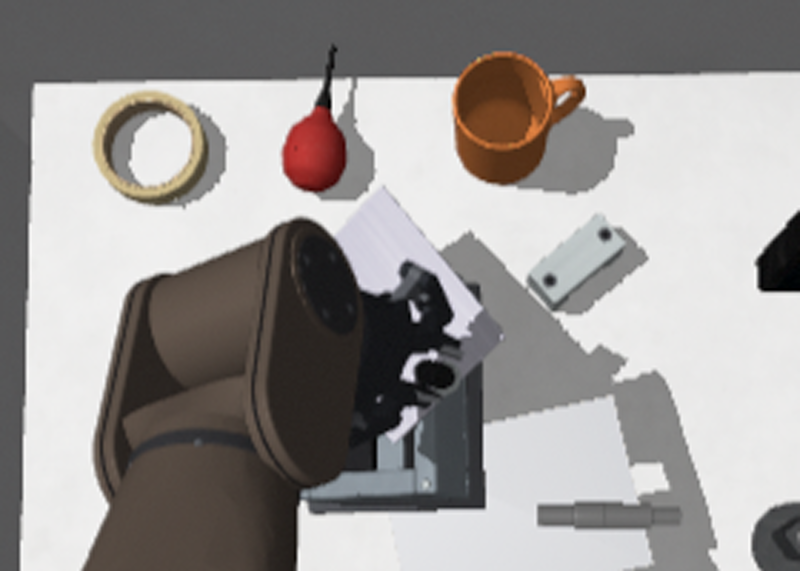

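Run:
```python
from plan import *
C2=cam("top"); f=lambda u,v:(150+u*.35,80+v*.35)
print("base near",plane(C2,f(503,184),0.0))
for h in (.08,.09,.1,.11,.12): print(h,"rim L,R,near,far",*[plane(C2,f(*q),h)[0,:2].round(3) for q in [(454,100),(552,100),(503,148),(503,52)]])
for th in (1.65,1.75):
  for q in [(112,-157,0),(112,10,0),(-10,-157,0)]: print(th,pts([*p[:3],th],[],[q]).round(3))
o=bot.get_obs();C=cam("wrist",o)
# triangulate wrist rim right edge
pp,d=rays(C,[(600,130)]); print([(pp+d[0]*((z-pp[2])/d[0,2])).round(3) for z in (.08,.1,.12)])
```

```text
base near [[ 0.74109279 -0.0760124   0.        ]]
0.08 rim L,R,near,far [ 0.787 -0.035] [ 0.786 -0.115] [ 0.746 -0.075] [ 0.827 -0.076]
0.09 rim L,R,near,far [ 0.783 -0.035] [ 0.782 -0.115] [ 0.743 -0.074] [ 0.823 -0.076]
0.1 rim L,R,near,far [ 0.779 -0.035] [ 0.778 -0.114] [ 0.739 -0.074] [ 0.819 -0.075]
0.11 rim L,R,near,far [ 0.776 -0.036] [ 0.774 -0.113] [ 0.736 -0.074] [ 0.815 -0.075]
0.12 rim L,R,near,far [ 0.772 -0.036] [ 0.771 -0.113] [ 0.732 -0.074] [ 0.81  -0.075]
1.65 [[ 0.759 -0.041  0.134]]
1.65 [[0.744 0.11  0.064]]
1.65 [[ 0.638 -0.051  0.139]]
1.75 [[ 0.773 -0.029  0.129]]
1.75 [[0.741 0.12  0.059]]
1.75 [[ 0.653 -0.05   0.138]]
[array([ 0.775, -0.081,  0.08 ]), array([ 0.753, -0.059,  0.1  ]), array([ 0.731, -0.036,  0.12 ])]
```

Emit:
{"fn": "move_arm", "kwargs": {
  "rows": [
    [30,[14,-6.7,3.2],[-0.0005,0.0423,0.0906]],
    [30,[14.7,-5.4,2.6],[-0.0005,0.0423,0.0906]],
    [30,[15.2,-4.0,1.9],[-0.0005,0.0423,0.0906]],
    [30,[15.5,-2.6,1.3],[-0.0005,0.0423,0.0906]],
    [30,[15.8,-1.2,0.6],[-0.0005,0.0423,0.0906]],
    [30,[15.8,0.2,0],[-0.0005,0.0423,0.0906]],
    [30,[15.7,1.7,-0.7],[-0.0005,0.0423,0.0906]],
    [30,[0,0,0],[0,0,0]]
  ]
}}

```text
time: 4.55
tool_pos: [0.6594, -0.0415, 0.1507]
orientation: [-2.001, 0.063, 0.154]
force: [0.1, -0.9, 0.7]
gripper_width: 0.0301
```

Run:
```python
from plan import *
im,C,o=shot("wrist","w8"); print(o["tool_pos"],o["orientation"],o["force"],o["joint_positions"])
th=p[3]+1.3
print(*delta(o,postT(th,62),tool(postang(th))))
for th in (1.463,1.563,1.663,1.763): print(*delta(o,postT(th,62),tool(postang(th))))
```

```text
[ 0.6594316  -0.04154571  0.15071844] [-2.00072142  0.06328296  0.15378796] [ 0.05548351 -0.88244806  0.67247594] [-0.05731155  0.35207746  1.69192303 -0.48651558  1.11392477 -0.0032367 ]
[-0.  -1.6  1.9] [-0.0021  0.0013 -0.0012]
[15.4  1.5  0.5] [-0.0027  0.0434  0.0895]
[30.4  6.  -1.5] [-0.0033  0.0856  0.1802]
[44.9 11.8 -4.1] [-0.0039  0.1277  0.2709]
[58.7 18.9 -7.3] [-0.0045  0.1699  0.3615]
```

View pics/w8.png

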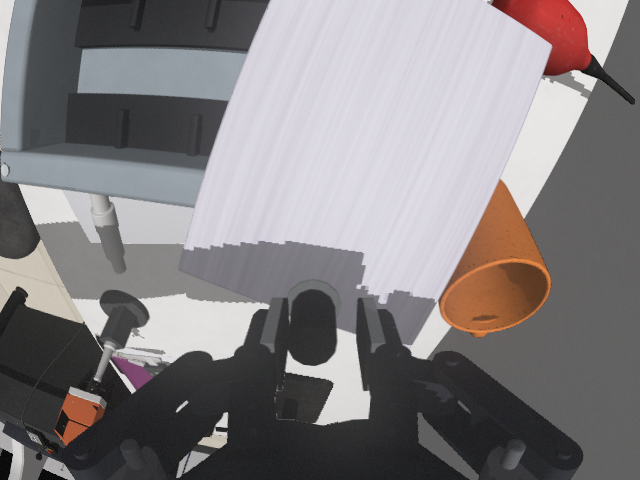

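Emit:
{"fn": "move_arm", "kwargs": {
  "rows": [
    [30,[15.4,2.5,-0.5],[-0.0005,0.0423,0.0906]],
    [30,[15,4.5,-2],[-0.0005,0.0423,0.0906]],
    [30,[14.5,5.8,-2.6],[-0.0005,0.0423,0.0906]],
    [30,[12,6,-2.7],[-0.0004,0.036,0.077]],
    [30,[0,0,0],[0,0,0]],
    [30,[0,0,0],[0,0,0]]
  ]
}}

```text
time: 5.1
tool_pos: [0.7142, -0.0229, 0.1427]
orientation: [-1.95, 0.218, 0.506]
force: [0.1, 0.3, -0.3]
gripper_width: 0.0297
```

Run:
```python
from plan import *
im,C,o=shot("wrist","w9"); print(o["tool_pos"],o["orientation"],o["force"],o["joint_positions"])
th=1.75
print(*delta(o,postT(th,62),tool(postang(th))))
im,C,o=shot("top","t9"); crop(im,150,80,280,200,"t9c")
```

```text
[ 0.7142479  -0.02286494  0.14271653] [-1.9496973   0.21765087  0.50639188] [ 0.10360261  0.33447181 -0.25405515] [-0.02649061  0.47608719  1.53997616 -0.47776393  1.15453035 -0.37206997]
[ 2.1 -0.8  1.1] [-0.002   0.0009  0.0052]
```

View pics/w9.png

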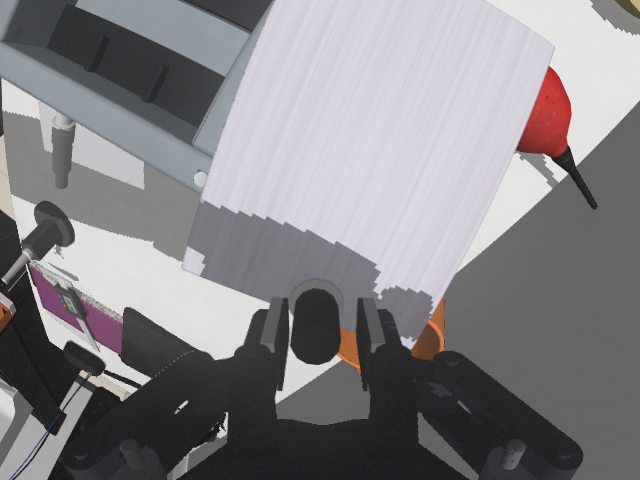

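View pics/t9c.png

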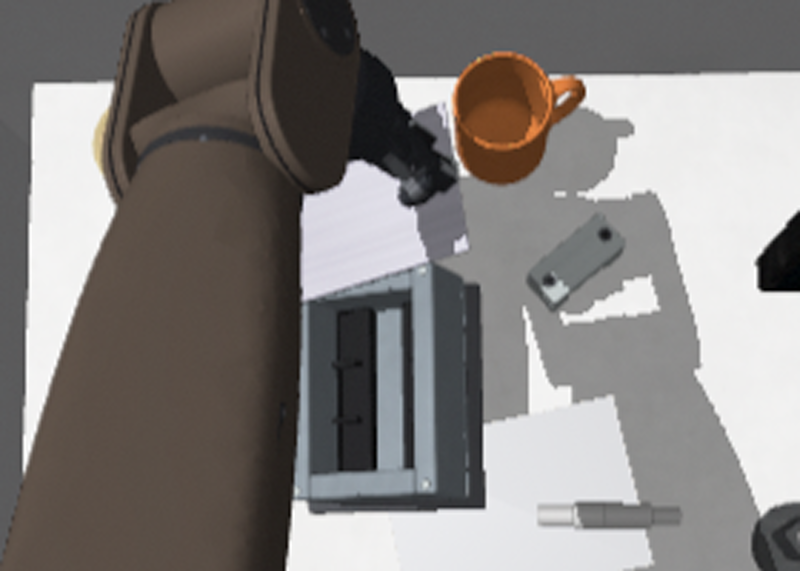

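Emit:
{"fn": "move_arm", "kwargs": {
  "rows": [
    [36,[0,12.7,27.2],[0,0,0]],
    [40,[0,12.7,27.2],[0,0,0]],
    [40,[0,12.7,27.2],[0,0,0]],
    [40,[0,0,0],[0,0,0]]
  ]
}}

```text
time: 5.53
tool_pos: [0.7175, 0.0164, 0.2335]
orientation: [-1.956, 0.206, 0.509]
force: [0.3, -0.4, 1.3]
gripper_width: 0.0396
```

Run:
```python
from plan import *
o=bot.get_obs(); print(o["tool_pos"],o["force"])
d,rv=delta(o,np.array([.451,-.167,.16]),down(-0.014)); print(d,rv,np.linalg.norm(d),np.linalg.norm(rv))
```

```text
[0.71753492 0.01644466 0.23351125] [ 0.25705213 -0.40447762  1.32411771]
[-266.5 -183.4  -73.5] [ 0.4276 -0.1049 -0.5539] 331.75301053645313 0.7075669438293454
```

Emit:
{"fn": "move_arm", "kwargs": {
  "rows": [
    [60,[-33,-23,0],[0.0534,-0.0131,-0.0692]],
    [60,[-33,-23,0],[0.0534,-0.0131,-0.0692]],
    [60,[-33,-23,-9],[0.0534,-0.0131,-0.0692]],
    [60,[-33,-23,-9],[0.0534,-0.0131,-0.0692]],
    [60,[-33,-23,-9],[0.0534,-0.0131,-0.0692]],
    [60,[-33,-23,-9],[0.0534,-0.0131,-0.0692]],
    [60,[-33,-23,-9],[0.0534,-0.0131,-0.0692]],
    [60,[-33,-22,-9],[0.0534,-0.0131,-0.0692]]
  ]
}}

```text
time: 6.2
tool_pos: [0.4489, -0.1689, 0.1704]
orientation: [-1.563, 0.009, -0.013]
force: [0.3, -1.3, -0.5]
gripper_width: 0.0601
```

Emit:
{"fn": "move_arm", "kwargs": {
  "rows": [
    [60,[0,0,-18],[0,0,0]],
    [60,[0,0,0],[0,0,0]],
    [60,[0,0,0],[0,0,0]]
  ]
}}

```text
time: 6.45
tool_pos: [0.4498, -0.1682, 0.1519]
orientation: [-1.564, 0.012, -0.011]
force: [0.8, -0.4, 0.3]
gripper_width: 0.0599
```

Run:
```python
from plan import *
im,C,o=shot("wrist","w10"); print(o["tool_pos"],o["orientation"],np.abs(o["qvel"]).max())
```

```text
[ 0.44982685 -0.16821447  0.15188744] [-1.56364576  0.01233998 -0.01065375] 0.0537264409184211
```

View pics/w10.png

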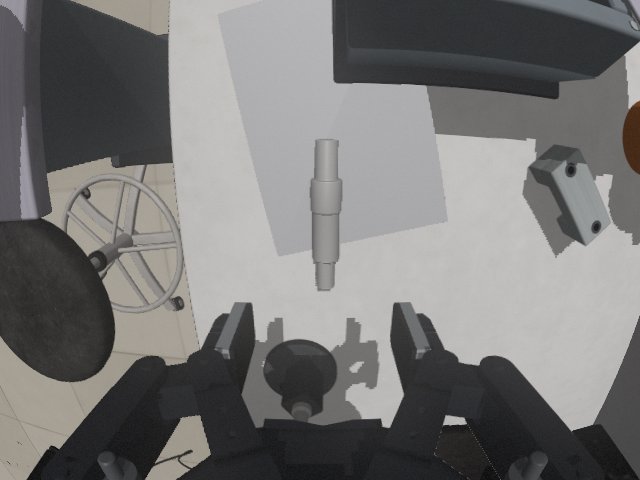

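Run:
```python
from plan import *
im,C,o=shot("wrist","w11"); print(o["tool_pos"],o["orientation"],np.abs(o["qvel"]).max())
crop(im,260,120,130,190,"w11c",4)
g=cv2.cvtColor(im,cv2.COLOR_BGR2HSV)
for v in (150,160,175,185,195,205,220,240,255,275): print(v,im[v,300:352:3].mean(1).astype(int))
```

```text
[ 0.45112388 -0.16802735  0.15290299] [-1.56474828  0.01055044 -0.00854033] 0.03658058281509221
150 [173 174 175 175 174 128 149 161 176 163 155 141 131 172 171 172 170 172]
160 [172 174 174 173 174 130 150 162 174 164 153 137 172 169 171 171 171 171]
175 [173 172 173 172 167 130 149 159 172 163 153 136 170 170 170 171 171 170]
185 [173 172 170 108 133 146 154 163 170 162 157 148 136 114 169 171 168 171]
195 [173 168 170 106 131 141 150 157 161 157 152 145 131 112 167 169 169 169]
205 [170 169 168 105 128 140 148 153 155 154 149 139 128 110 169 168 169 167]
220 [167 167 167 145 114 132 144 149 153 149 141 132 112 168 169 168 166 168]
240 [168 168 166 143 114 134 144 147 150 149 142 130 107 167 167 166 165 170]
255 [191 193 192 173 115 134 145 150 151 147 142 131 111 187 189 187 188 188]
275 [191 191 191 190 185 109 136 150 150 145 123 189 187 189 188 189 188 190]
```

View pics/w11c.png

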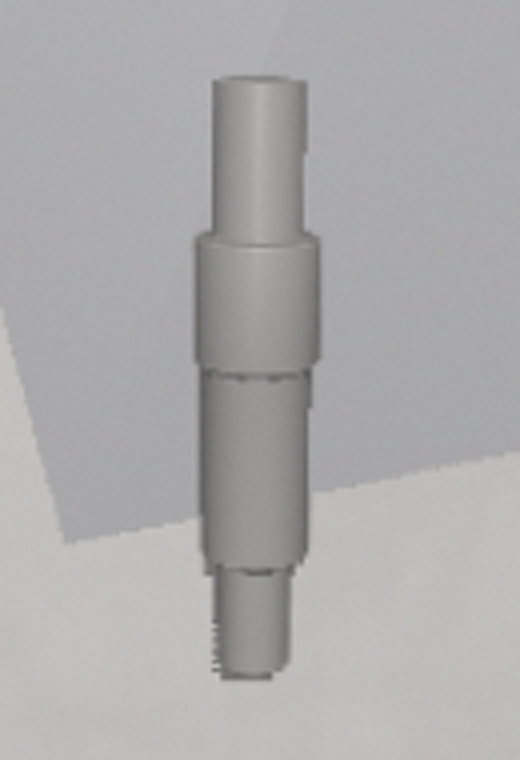

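Run:
```python
from plan import *
o=bot.get_obs();C=cam("wrist",o)
print("cam",C[2])
for q,z in [((324.75,160),.0125),((324.4,195),.0125),((323.75,275),.0125),((324.5,139.5),.021),((324.5,139.5),.0125),((323.75,289.5),.0125),((323.75,289),.02),((308.75,195),.0125),((340,195),.0125)]: print(q,z,plane(C,q,z).round(4))
```

```text
cam [ 0.45470638 -0.0845915   0.29644175]
(324.75, 160) 0.0125 [[ 0.4537 -0.1159  0.0125]]
(324.4, 195) 0.0125 [[ 0.4533 -0.1433  0.0125]]
(323.75, 275) 0.0125 [[ 0.4523 -0.2111  0.0125]]
(324.5, 139.5) 0.021 [[ 0.4536 -0.0996  0.021 ]]
(324.5, 139.5) 0.0125 [[ 0.4536 -0.1001  0.0125]]
(323.75, 289.5) 0.0125 [[ 0.4523 -0.2246  0.0125]]
(323.75, 289) 0.02 [[ 0.4523 -0.2205  0.02  ]]
(308.75, 195) 0.0125 [[ 0.4411 -0.1432  0.0125]]
(340, 195) 0.0125 [[ 0.4654 -0.1433  0.0125]]
```

Run:
```python
from plan import *
o=bot.get_obs()
print(o["tool_pos"],o["orientation"],*delta(o,np.array([.4525,-.160,.013]),down(-.0147)))
```

```text
[ 0.45190253 -0.16784766  0.15342953] [-1.56534409  0.00961476 -0.00706729] [   0.6    7.8 -140.4] [-0.0056 -0.0096 -0.0076]
```

Emit:
{"fn": "move_arm", "kwargs": {
  "rows": [
    [60,[0.2,2,-30],[-0.002,-0.003,-0.004]],
    [60,[0.2,2,-30],[-0.002,-0.003,-0.002]],
    [60,[0.2,2,-30],[0,0,0]],
    [60,[0,2,-25],[0,0,0]],
    [60,[0,0,0],[0,0,0]],
    [60,[0,0,0],[0,0,0]]
  ]
}}

```text
time: 7.05
tool_pos: [0.4521, -0.159, 0.0373]
orientation: [-1.567, 0.007, -0.011]
force: [-0.2, -0.6, -0.1]
gripper_width: 0.0601
```

Run:
```python
from plan import *
im,C,o=shot("wrist","w12"); 
print(o["tool_pos"],o["orientation"],*delta(o,np.array([.4525,-.160,.013]),down(-.0147)))
```

```text
[ 0.45213124 -0.15897821  0.03726239] [-1.56748572  0.00660089 -0.01128049] [  0.4  -1.  -24.3] [-0.0034 -0.0066 -0.0034]
```

View pics/w12.png

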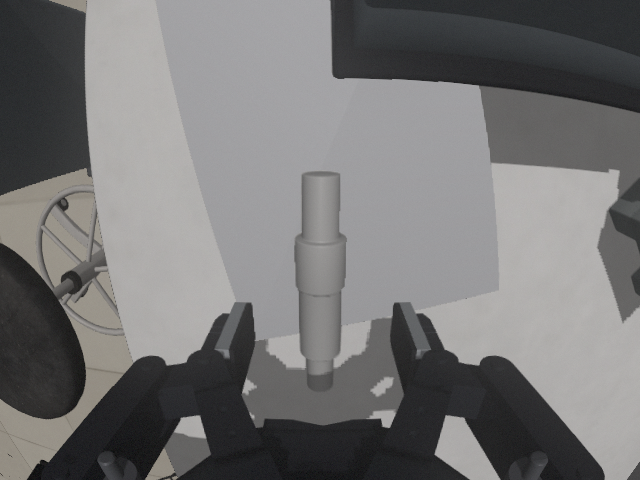

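Emit:
{"fn": "move_arm", "kwargs": {
  "rows": [
    [60,[0.3,0,-12],[-0.003,-0.004,-0.003]],
    [60,[0,0,-12],[0,0,0]],
    [60,[0,0,0],[0,0,0]],
    [20,[0,0,0],[0,0,0]],
    [20,[0,0,0],[0,0,0]],
    [20,[0,0,0],[0,0,0]],
    [20,[0,0,0],[0,0,0]],
    [20,[0,0,0],[0,0,0]]
  ]
}}

```text
time: 7.77
tool_pos: [0.4532, -0.161, 0.0155]
orientation: [-1.573, -0.001, -0.017]
force: [-2.0, 1.2, 6.2]
gripper_width: 0.023
```

Run:
```python
from plan import *
im,C,o=shot("wrist","w13"); 
print(o["tool_pos"],o["orientation"],o["gripper_width"],o["force"])
```

```text
[ 0.45317466 -0.16100783  0.0154711 ] [-1.57263885e+00 -1.16391361e-03 -1.67576833e-02] 0.023008685558447657 [-2.00723953  1.18447265  6.19309691]
```

View pics/w13.png

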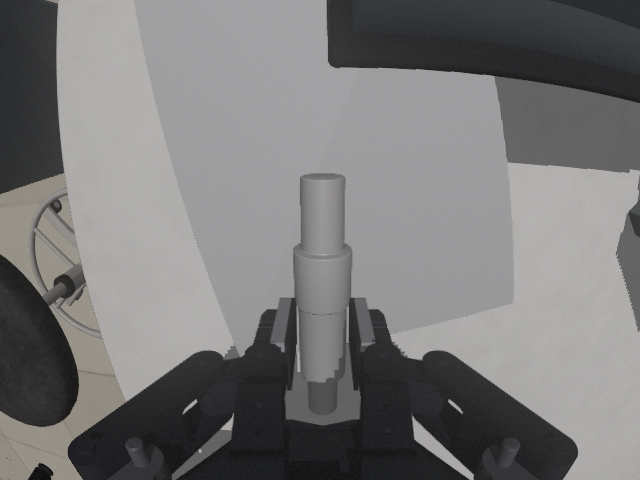

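Emit:
{"fn": "move_arm", "kwargs": {
  "rows": [
    [20,[0,0,25],[0,0,0]],
    [20,[0,0,40],[0,0,0]],
    [20,[0,0,40],[0,0,0]],
    [20,[0,0,40],[0,0,0]],
    [20,[0,0,40],[0,0,0]],
    [20,[0,0,35],[0,0,0]],
    [20,[0,0,0],[0,0,0]]
  ]
}}

```text
time: 8.4
tool_pos: [0.4558, -0.1625, 0.2433]
orientation: [-1.58, -0.014, -0.017]
force: [1.1, -1.0, -0.4]
gripper_width: 0.0234
```

Run:
```python
from plan import *
o=bot.get_obs()
print(o["tool_pos"],o["orientation"],o["gripper_width"],o["force"])
d,rv=delta(o,T(0,0,110),tool(0)); print(T(0,0,110),d,rv,np.linalg.norm(d),np.linalg.norm(rv))
```

```text
[ 0.45575858 -0.16248967  0.24331721] [-1.58014825 -0.01413909 -0.01675638] 0.023375839203032954 [ 1.09802716 -1.00256913 -0.40002107]
[0.55570514 0.0667842  0.15369386] [ 99.9 229.3 -89.6] [-0.3232 -0.3363 -1.5142] 265.68150104965906 1.584410795848097
```

Emit:
{"fn": "move_arm", "kwargs": {
  "rows": [
    [20,[7.1,16.4,0],[-0.0231,-0.024,-0.1082]],
    [20,[7.1,16.4,0],[-0.0231,-0.024,-0.1082]],
    [20,[7.1,16.4,0],[-0.0231,-0.024,-0.1082]],
    [20,[7.1,16.4,0],[-0.0231,-0.024,-0.1082]],
    [20,[7.1,16.4,0],[-0.0231,-0.024,-0.1082]],
    [20,[7.1,16.4,0],[-0.0231,-0.024,-0.1082]],
    [20,[7.1,16.4,0],[-0.0231,-0.024,-0.1082]]
  ]
}}

```text
time: 8.98
tool_pos: [0.5013, -0.0445, 0.233]
orientation: [-1.654, -0.212, -0.775]
force: [0.2, 0.3, -1.6]
gripper_width: 0.023
```

Emit:
{"fn": "move_arm", "kwargs": {
  "rows": [
    [20,[7.1,16.4,-10],[-0.0231,-0.024,-0.1082]],
    [20,[7.1,16.4,-10],[-0.0231,-0.024,-0.1082]],
    [20,[7.1,16.4,-10],[-0.0231,-0.024,-0.1082]],
    [20,[7.1,16.4,-10],[-0.0231,-0.024,-0.1082]],
    [20,[7.1,16.4,-10],[-0.0231,-0.024,-0.1082]],
    [20,[7.1,16.4,-10],[-0.0231,-0.024,-0.1082]],
    [20,[7.1,16.4,-10],[-0.0231,-0.024,-0.1082]],
    [20,[0,0,0],[0,0,0]]
  ]
}}

```text
time: 9.65
tool_pos: [0.5505, 0.0717, 0.16]
orientation: [-1.567, -0.419, -1.554]
force: [-1.3, -0.1, -2.4]
gripper_width: 0.023
```

Emit:
{"fn": "move_arm", "kwargs": {
  "rows": [
    [20,[0,0,0],[0,0,0]],
    [20,[0,0,0],[0,0,0]]
  ]
}}

```text
time: 9.82
tool_pos: [0.5509, 0.0686, 0.1636]
orientation: [-1.564, -0.42, -1.553]
force: [0.2, -0.2, -1.7]
gripper_width: 0.0228
```

Run:
```python
from plan import *
im,C,o=shot("wrist","w14")
print(o["tool_pos"],o["orientation"],o["gripper_width"],o["force"],np.abs(o["qvel"]).max())
d,rv=delta(o,T(0,0,110),tool(0)); print(d,rv)
im,C,o=shot("top","t14"); crop(im,150,80,280,200,"t14c")
```

```text
[0.55087487 0.06857972 0.16356174] [-1.564296   -0.4204658  -1.55336291] 0.022828763250528565 [ 0.19651825 -0.19533201 -1.73259467] 0.022898104820968435
[ 4.8 -1.8 -9.9] [-0.016   0.0057 -0.0073]
```

View pics/w14.png

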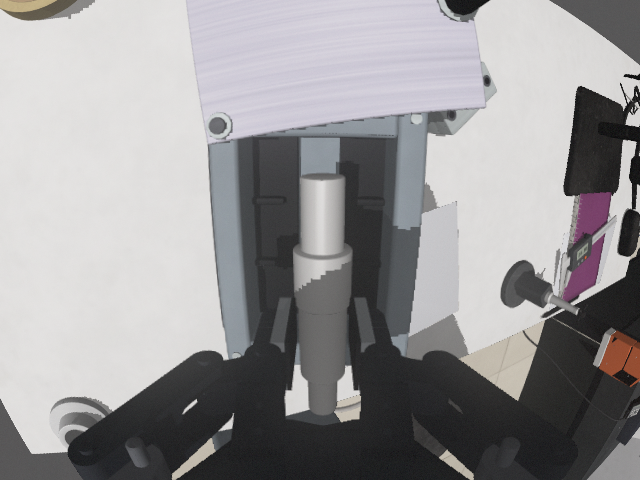

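View pics/t14c.png

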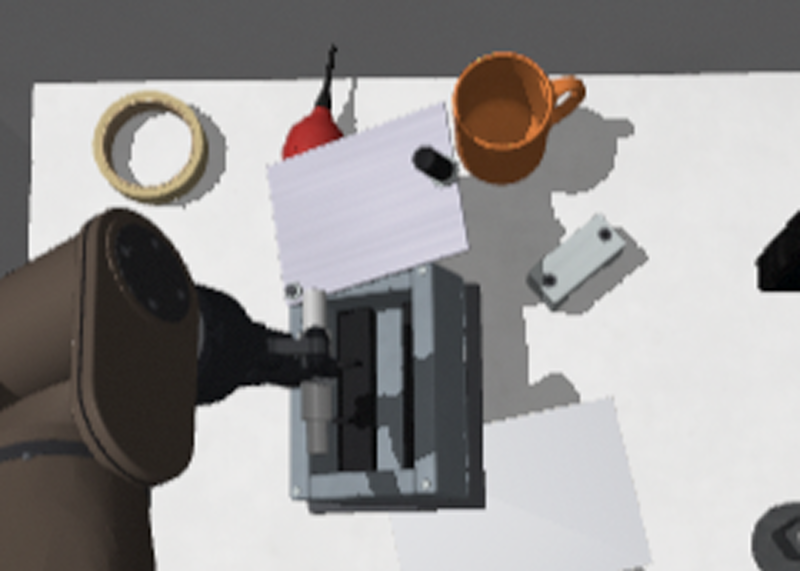

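Run:
```python
from plan import *
im=cv2.imread("pics/w14.png"); crop(im,195,100,250,190,"w14c",3.2)
```

```text
(no output)
```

View pics/w14c.png

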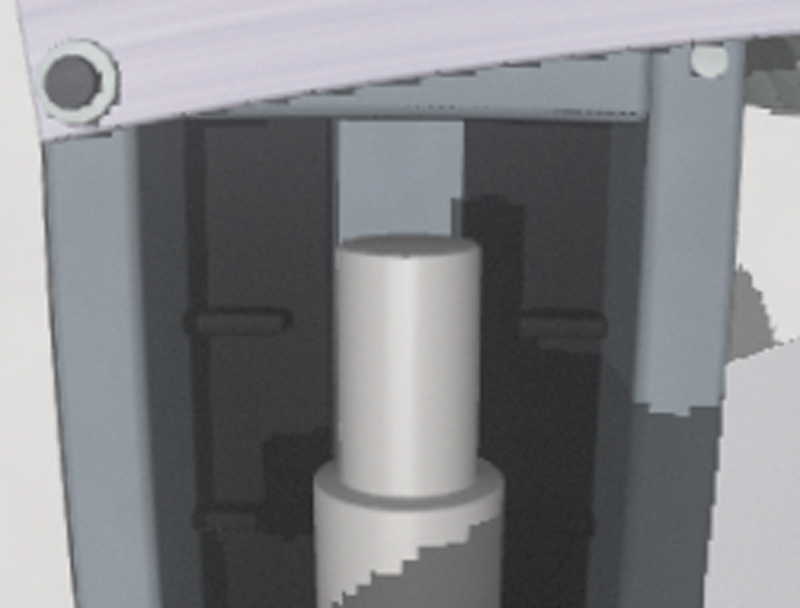

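Run:
```python
from plan import *
import json
o=bot.get_obs();C=cam("wrist",o); print(o["tool_pos"],o["orientation"])
f=lambda u,v:(195+u/3.2,100+v/3.2)
obs=[("x",-47,44,(136,200)),("x",-47,44,(147,400)),("x",-47,44,(158,580)),("x",47,44,(643,200)),("x",47,44,(632,400)),("x",47,44,(623,580)),
("x",66,44,(737,200)),("x",66,44,(722,400)),("x",-66,44,(48,200)),("x",-66,44,(61,400)),("y",70,44,(400,115)),("y",70,44,(600,114)),
("x",-15,0,(335,200)),("x",15,0,(463,160)),("x",-24,8,(290,320)),("x",24,8,(521,325)),("y",23.5,8,(240,318)),("y",23.5,8,(560,322)),("y",-23.5,8,(235,513))]
def res(q,show=False):
    Rt,t=tray(q); out=[]
    for ax,val,z,uv in obs:
        X=(plane2(C,f(*uv),t+Rt[:,2]*z/1000,Rt[:,2])[0]-t)@Rt*1000
        out.append(X[0 if ax=="x" else 1]-val)
        if show: print(ax,val,z,X.round(1),round(out[-1],1))
    return np.array(out)
res(p,True)
r=least_squares(res,p[:3],loss="soft_l1",x_scale=[.01,.01,.05]); print(r.x); print(res(r.x).round(1))
q=r.x; Rt2,t2=tray(q)
tcp=np.array(o["tool_pos"]); print("tcp in tray",((tcp-t2)@Rt2*1000).round(1))
# shaft end in the image: collar + end
for uv,zz in [((338,255),None),((480,255),None),((409,245),None),((315,480),None),((503,480),None)]:
    # intersect with plane containing shaft axis: tool y offset +3 (12.5-15.5)
    Rr=R(o["orientation"]); P=plane2(C,f(*uv),tcp+Rr[:,1]*.003,Rr[:,1])[0]; print("shaft pt tool",((P-tcp)@Rr*1000).round(1),"tray",((P-t2)@Rt2*1000).round(1))
```

```text
[0.55117783 0.06804869 0.16451635] [-1.56212025 -0.42035896 -1.55588727]
x -47 44 [-49.1  54.9  44. ] -2.1
x -47 44 [-49.   15.5  44. ] -2.0
x -47 44 [-49.5 -23.2  44. ] -2.5
x 47 44 [45.9 55.  44. ] -1.1
x 47 44 [45.6 16.1 44. ] -1.4
x 47 44 [ 46.3 -22.2  44. ] -0.7
x 66 44 [64.1 55.6 44. ] -1.9
x 66 44 [63.7 16.3 44. ] -2.3
x -66 44 [-66.7  55.4  44. ] -0.7
x -66 44 [-66.8  15.5  44. ] -0.8
y 70 44 [ 0.6 70.  44. ] 0.0
y 70 44 [37.3 70.8 44. ] 0.8
x -15 0 [-14.8  49.2  -0. ] 0.2
x 15 0 [13.5 58.3  0. ] -1.5
x -24 8 [-24.4  23.6   8. ] -0.4
x 24 8 [26.5 22.7  8. ] 2.5
y 23.5 8 [-35.6  24.1   8. ] 0.6
y 23.5 8 [35.1 23.5  8. ] -0.0
y -23.5 8 [-38.7 -22.3   8. ] 1.2
[ 0.55684972  0.02179451 -1.56411844]
[-1.  -0.6 -0.9 -0.1 -0.2  0.6 -1.  -1.2  0.5  0.6 -0.6  0.4  1.3 -0.5
  0.8  3.6 -0.1 -0.3  0.7]
tcp in tray [  4.8  -5.4 119.7]
shaft pt tool [-8.6  3.  60.2] tray [ -4.3  54.8 117.6]
shaft pt tool [ 9.   3.  60.2] tray [ 13.2  54.9 117.3]
shaft pt tool [ 0.2  3.  61.4] tray [  4.4  56.1 117.5]
shaft pt tool [-12.1   3.   30.5] tray [ -7.6  25.1 117.3]
shaft pt tool [12.5  3.  30.5] tray [ 17.   25.3 116.9]
```

Run:
```python
import numpy as np; np.save("case.npy",[.5568,.0218,-1.564,1.73])
from plan import *
o=bot.get_obs()
print(*delta(o,T(0,0,45),tool(0)))
print(*delta(o,T(0,0,8),tool(0)))
```

```text
[  5.5 -27.2 -69.7] [-0.0161  0.0077 -0.0117]
[   5.6  -42.9 -103.3] [-0.0161  0.0077 -0.0117]
```

Emit:
{"fn": "move_arm", "kwargs": {
  "rows": [
    [20,[1.5,-5,-12],[-0.008,0.004,-0.006]],
    [20,[1.5,-5,-12],[-0.008,0.004,-0.006]],
    [20,[1.5,-5,-12],[0,0,0]],
    [20,[1,-5,-12],[0,0,0]],
    [20,[0,-5,-12],[0,0,0]],
    [20,[0,-2.2,-9.7],[0,0,0]],
    [20,[0,0,0],[0,0,0]],
    [20,[0,0,0],[0,0,0]]
  ]
}}

```text
time: 10.58
tool_pos: [0.556, 0.0413, 0.0929]
orientation: [-1.575, -0.437, -1.563]
force: [0.3, -0.1, -1.5]
gripper_width: 0.023
```

Run:
```python
from plan import *
im,C,o=shot("wrist","w15")
print(o["tool_pos"],o["orientation"],o["gripper_width"],o["force"],np.abs(o["qvel"]).max())
print(((np.array(o["tool_pos"])-t)@Rt*1000).round(1))
print(*delta(o,T(0,0,8),tool(0)))
```

```text
[0.55603124 0.04127265 0.09287955] [-1.57456382 -0.43662794 -1.56301255] 0.02304270123583918 [ 0.34474364 -0.05624298 -1.4756419 ] 0.026224060785948647
[-1.2 -0.6 43.5]
[  0.7 -16.1 -31.6] [ 0.0003 -0.0034  0.0006]
```

View pics/w15.png

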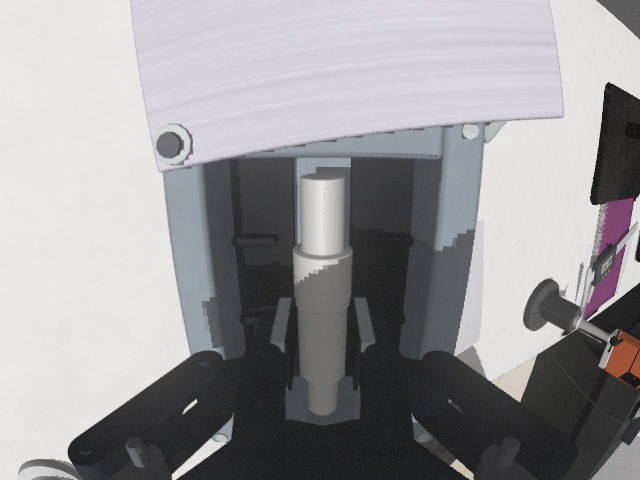

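Run:
```python
from plan import *
im=cv2.imread("pics/w15.png"); crop(im,150,130,350,200,"w15c")
```

```text
(no output)
```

View pics/w15c.png

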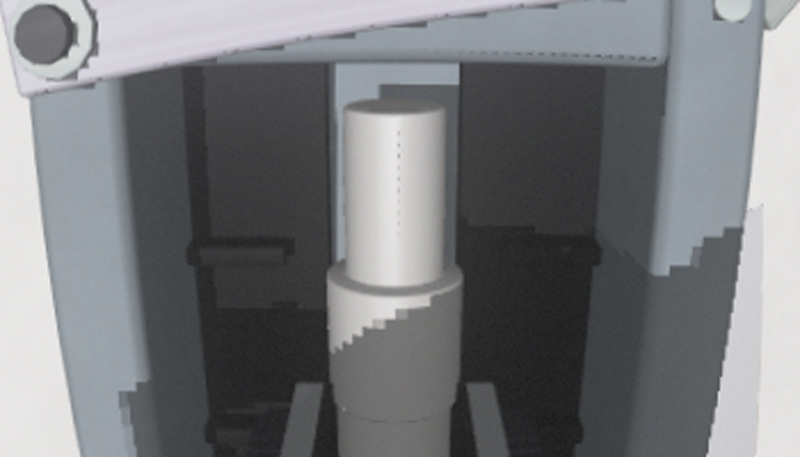

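Emit:
{"fn": "move_arm", "kwargs": {
  "rows": [
    [20,[0.2,-3.5,-7.5],[0,-0.001,0]],
    [20,[0.2,-3.5,-7.5],[0,-0.001,0]],
    [20,[0,-3.5,-7.5],[0,-0.001,0]],
    [20,[0,-2.2,-4.7],[0,0,0]],
    [20,[0,-1,-2.1],[0,0,0]],
    [20,[0,0,0],[0,0,0]],
    [20,[0,0,0],[0,0,0]]
  ]
}}

```text
time: 11.22
tool_pos: [0.5571, 0.0278, 0.0647]
orientation: [-1.569, -0.436, -1.565]
force: [-0.3, 0.1, -2.2]
gripper_width: 0.0232
```

Run:
```python
from plan import *
im,C,o=shot("wrist","w16")
print(o["tool_pos"],o["orientation"],o["gripper_width"],o["force"],np.abs(o["qvel"]).max())
print(((np.array(o["tool_pos"])-t)@Rt*1000).round(1))
crop(im,150,130,350,200,"w16c")
```

```text
[0.5571274  0.02781942 0.06465578] [-1.56887601 -0.4364879  -1.56506575] 0.023199565187873188 [-0.25310635  0.12909411 -2.21271583] 0.009035484744665414
[-0.9  0.4 12.2]
```

View pics/w16c.png

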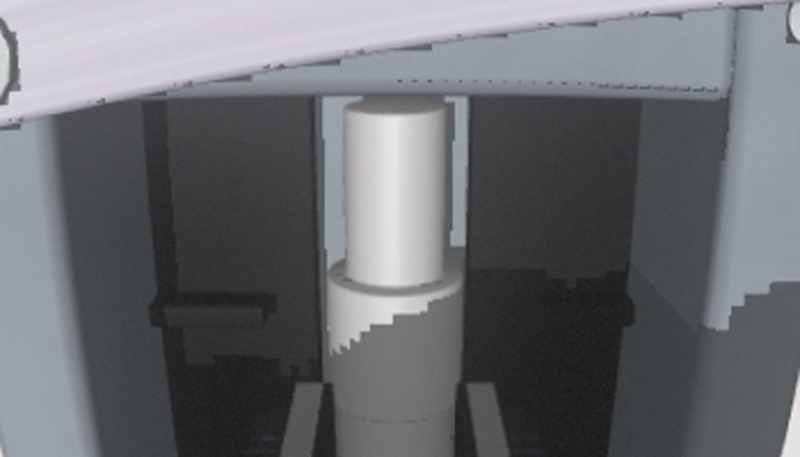

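Emit:
{"fn": "move_arm", "kwargs": {
  "rows": [
    [20,[0,-0.3,-2],[0,0,0]],
    [20,[0,-0.8,-1.8],[0,0,0]],
    [20,[0,-0.4,-0.9],[0,0,0]],
    [20,[0,0,0],[0,0,0]]
  ]
}}

```text
time: 11.6
tool_pos: [0.5569, 0.0264, 0.0598]
orientation: [-1.569, -0.437, -1.565]
force: [-0.1, 0.4, -1.6]
gripper_width: 0.0234
```

Emit:
{"fn": "move_arm", "kwargs": {
  "rows": [
    [20,[0,-0.4,-0.9],[0,0,0]],
    [20,[0,0,0],[0,0,0]]
  ]
}}

```text
time: 11.77
tool_pos: [0.5571, 0.026, 0.0592]
orientation: [-1.569, -0.436, -1.565]
force: [-0.6, -0.0, -1.4]
gripper_width: 0.0232
```

Emit:
{"fn": "move_arm", "kwargs": {
  "rows": [
    [20,[0,-0.4,-0.9],[0,0,0]],
    [20,[0,0,0],[0,0,0]]
  ]
}}

```text
time: 11.93
tool_pos: [0.5573, 0.0259, 0.059]
orientation: [-1.569, -0.436, -1.566]
force: [-2.2, 2.2, 3.2]
gripper_width: 0.0232
```

Emit:
{"fn": "move_arm", "kwargs": {
  "rows": [
    [20,[0,-0.4,-0.9],[0,0,0]],
    [20,[0,0,0],[0,0,0]]
  ]
}}

```text
time: 12.1
tool_pos: [0.5573, 0.0259, 0.0589]
orientation: [-1.569, -0.437, -1.566]
force: [-3.5, 5.0, 7.8]
gripper_width: 0.0232
```

Emit:
{"fn": "move_arm", "kwargs": {
  "rows": [
    [30,[0,0,0.5],[0,0,0]],
    [40,[0,0,0],[0,0,0]],
    [45,[0,0,0],[0,0,0]],
    [45,[0,4.2,9.1],[0,0,0]],
    [45,[0,8.4,18.2],[0,0,0]],
    [45,[0,12.7,27.2],[0,0,0]],
    [45,[0,16.9,36.2],[0,0,0]],
    [45,[0,0,0],[0,0,0]]
  ]
}}

```text
time: 12.77
tool_pos: [0.5618, 0.0698, 0.1572]
orientation: [-1.553, -0.435, -1.569]
force: [0.5, 1.0, 0.9]
gripper_width: 0.0447
```

Run:
```python
from plan import *
im,C,o=shot("wrist","w17")
print(o["tool_pos"],o["gripper_width"],o["force"],np.abs(o["qvel"]).max())
im,C,o=shot("top","t17"); crop(im,220,160,130,120,"t17c")
```

```text
[0.56184455 0.06981345 0.15715055] 0.04471699247002139 [0.4862283  1.04754598 0.88572073] 0.08142586157449089
```

View pics/w17.png

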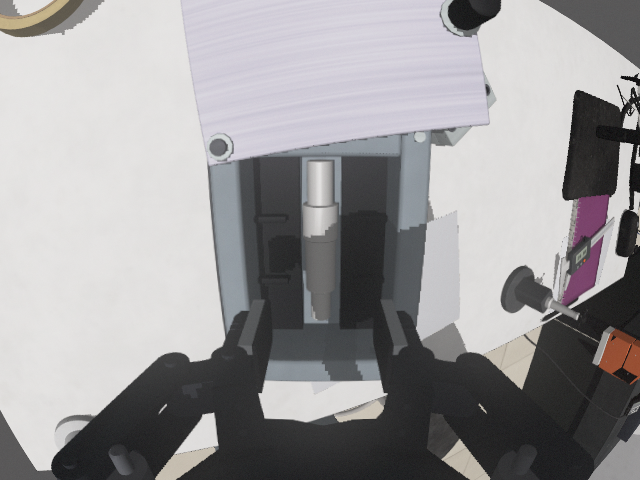

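View pics/t17c.png

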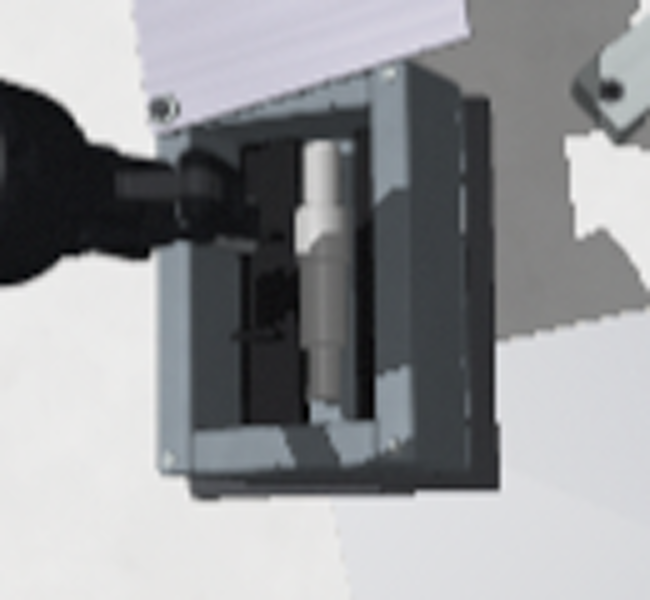

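Run:
```python
from plan import *
o=bot.get_obs()
d,rv=delta(o,np.array([.6655,-.1413,.17]),down(.69)); print(o["tool_pos"],d,rv,np.linalg.norm(rv))
```

```text
[0.55876667 0.06823069 0.15147215] [ 106.7 -209.5   18.5] [0.221  0.4952 2.2114] 2.2769176533199436
```

Emit:
{"fn": "move_arm", "kwargs": {
  "rows": [
    [60,[0,0,15],[0.01105,0.02476,0.11057]],
    [60,[0,0,15],[0.01105,0.02476,0.11057]],
    [60,[0,0,15],[0.01105,0.02476,0.11057]],
    [60,[0,0,15],[0.01105,0.02476,0.11057]],
    [60,[6.7,-13,0],[0.01105,0.02476,0.11057]],
    [60,[6.7,-13,0],[0.01105,0.02476,0.11057]],
    [60,[6.7,-13,0],[0.01105,0.02476,0.11057]],
    [60,[6.7,-13,0],[0.01105,0.02476,0.11057]]
  ]
}}

```text
time: 13.53
tool_pos: [0.5831, 0.0146, 0.2069]
orientation: [-1.711, -0.269, -0.622]
force: [-0.1, -0.3, -0.2]
gripper_width: 0.0602
```

Emit:
{"fn": "move_arm", "kwargs": {
  "rows": [
    [60,[6.7,-13,0],[0.01105,0.02476,0.11057]],
    [60,[6.7,-13,0],[0.01105,0.02476,0.11057]],
    [60,[6.7,-13,0],[0.01105,0.02476,0.11057]],
    [60,[6.7,-13,0],[0.01105,0.02476,0.11057]],
    [60,[6.7,-13,0],[0.01105,0.02476,0.11057]],
    [60,[6.7,-13,0],[0.01105,0.02476,0.11057]],
    [60,[6.7,-13,0],[0.01105,0.02476,0.11057]],
    [60,[6.7,-13,0],[0.01105,0.02476,0.11057]]
  ]
}}

```text
time: 14.2
tool_pos: [0.6366, -0.0896, 0.2065]
orientation: [-1.657, -0.064, 0.256]
force: [0.3, 0.3, -0.1]
gripper_width: 0.06
```

Emit:
{"fn": "move_arm", "kwargs": {
  "rows": [
    [60,[6.7,-13,-8],[0.01105,0.02476,0.11057]],
    [60,[6.7,-13,-8],[0.01105,0.02476,0.11057]],
    [60,[6.7,-13,-8],[0.01105,0.02476,0.11057]],
    [60,[6.7,-13,-8],[0.01105,0.02476,0.11057]],
    [60,[0,0,-8],[0,0,0]],
    [60,[0,0,0],[0,0,0]],
    [60,[0,0,0],[0,0,0]]
  ]
}}

```text
time: 14.78
tool_pos: [0.663, -0.14, 0.1664]
orientation: [-1.573, 0.001, 0.689]
force: [-0.2, 0.6, -0.8]
gripper_width: 0.0603
```

Run:
```python
from plan import *
im,C,o=shot("wrist","w18")
print(o["tool_pos"],o["orientation"],o["joint_positions"],o["force"],np.abs(o["qvel"]).max())
d,rv=delta(o,np.array([.6655,-.1413,.17]),down(.69)); print(d,rv)
```

```text
[ 0.66295067 -0.14000682  0.16641047] [-1.57275646e+00  1.22981695e-03  6.89001769e-01] [-0.35683743  0.34606791  1.62359356 -0.00222194  1.17085222 -1.04497636] [-0.2097341   0.61062173 -0.817336  ] 0.028444718264159452
[ 2.5 -1.3  3.6] [0.0023 0.0003 0.001 ]
```

View pics/w18.png

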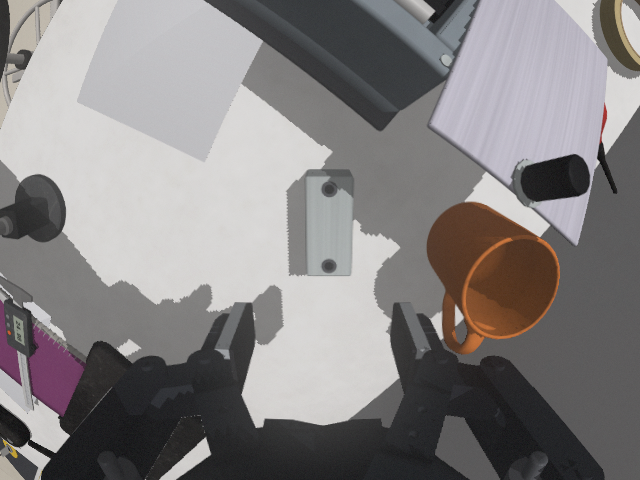

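Run:
```python
from plan import *
im,C,o=shot("wrist","w19"); print(o["tool_pos"],o["orientation"])
crop(im,280,155,100,130,"w19c",4.6)
```

```text
[ 0.66343657 -0.13980008  0.16758318] [-1.57441892e+00  2.70640596e-04  6.89958039e-01]
```

View pics/w19c.png

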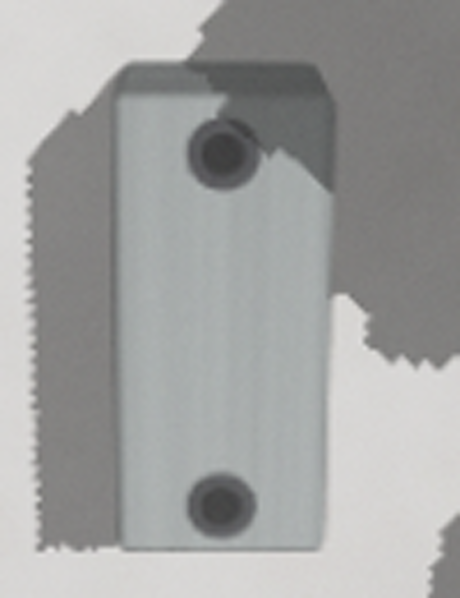

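Run:
```python
from plan import *
o=bot.get_obs();C=cam("wrist",o); f=lambda u,v:(280+u/4.6,155+v/4.6)
P={k:plane(C,f(*q),.04)[0] for k,q in dict(h1=(223,153),h2=(221,504),fl=(115,95),fr=(335,100),nl=(121,549),nr=(325,549)).items()}
for k,v in P.items(): print(k,v.round(4))
n=lambda a,b:np.linalg.norm(P[a]-P[b])
print("len",n('fl','nl'),n('fr','nr'),"wid",n('fl','fr'),n('nl','nr'))
c=(P['fl']+P['fr']+P['nl']+P['nr'])/4; print("centre corners",c,"holes",(P['h1']+P['h2'])/2)
for a,b in (('h2','h1'),('nl','fl'),('nr','fr')): d=P[b]-P[a]; print(np.arctan2(d[1],d[0])-np.pi/2)
c=(c+(P['h1']+P['h2'])/2)/2; c[2]=.022
yaw=np.mean([np.arctan2(*(P[b]-P[a])[[1,0]])-np.pi/2 for a,b in (('h2','h1'),('nl','fl'),('nr','fr'))])
print(c,yaw,*delta(o,c,down(yaw)))
```

```text
h1 [ 0.6487 -0.113   0.04  ]
h2 [ 0.6876 -0.1601  0.04  ]
fl [ 0.6293 -0.1166  0.04  ]
fr [ 0.6569 -0.0948  0.04  ]
nl [ 0.6796 -0.1777  0.04  ]
nr [ 0.707  -0.1552  0.04  ]
len 0.07917114638351684 0.07847943475059868 wid 0.03519484425045461 0.03550483482039716
centre corners [ 0.66819678 -0.1360884   0.04      ] holes [ 0.66810777 -0.13655198  0.04      ]
0.6898286309809025
0.6892763085857174
0.6933172977415816
[ 0.66815228 -0.13632019  0.022     ] 0.6908074124360671 [   4.3    3.5 -146.5] [0.0036 0.0036 0.0002]
```

Emit:
{"fn": "move_arm", "kwargs": {
  "rows": [
    [48,[1.5,1.2,-35],[0.0018,0.0018,0]],
    [48,[1.5,1.2,-35],[0.0018,0.0018,0]],
    [48,[1.2,1,-30],[0,0,0]],
    [48,[0,0,-20],[0,0,0]],
    [48,[0,0,0],[0,0,0]],
    [48,[0,0,0],[0,0,0]]
  ]
}}

```text
time: 15.38
tool_pos: [0.6678, -0.1362, 0.0482]
orientation: [-1.57, 0.001, 0.692]
force: [-0.2, -0.4, 0.5]
gripper_width: 0.0479
```

Run:
```python
from plan import *
im,C,o=shot("wrist","w20")
print(o["tool_pos"],o["orientation"],o["force"],*delta(o,np.array([.6682,-.1363,.021]),down(.6908)))
```

```text
[ 0.66782419 -0.13623412  0.04816978] [-1.56960107e+00  8.01845291e-04  6.91509333e-01] [-0.23592952 -0.40168744  0.49421924] [  0.4  -0.1 -27.2] [-0.0004 -0.0014 -0.0007]
```

View pics/w20.png

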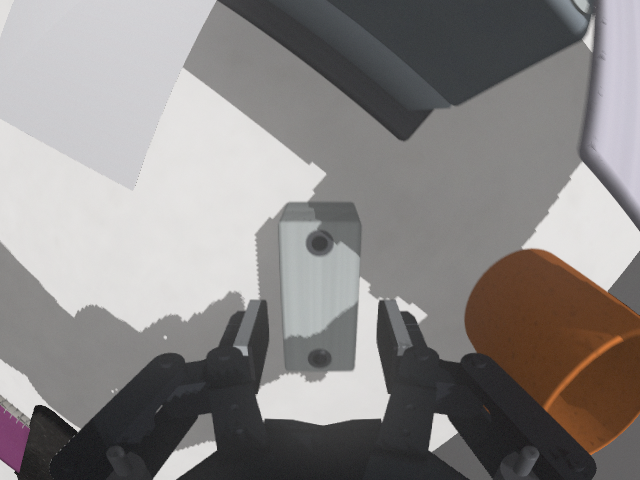

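Emit:
{"fn": "move_arm", "kwargs": {
  "rows": [
    [48,[0.4,0,-9],[0,0,0]],
    [48,[0,0,-9],[0,0,0]],
    [48,[0,0,-9],[0,0,0]],
    [48,[0,0,0],[0,0,0]]
  ]
}}

```text
time: 15.77
tool_pos: [0.6676, -0.1367, 0.0195]
orientation: [-1.568, 0.002, 0.691]
force: [0.4, -0.4, -0.5]
gripper_width: 0.0481
```

Emit:
{"fn": "move_arm", "kwargs": {
  "rows": [
    [32,[0,0,0],[0,0,0]],
    [32,[0,0,0],[0,0,0]],
    [32,[0,0,0],[0,0,0]],
    [32,[0,0,0],[0,0,0]]
  ]
}}

```text
time: 16.1
tool_pos: [0.6686, -0.137, 0.0211]
orientation: [-1.571, 0.0, 0.691]
force: [-0.1, -0.5, -3.3]
gripper_width: 0.0345
```

Run:
```python
from plan import *
im,C,o=shot("wrist","w21")
print(o["tool_pos"],o["orientation"],o["force"],o["gripper_width"])
```

```text
[ 0.66858323 -0.13704528  0.02106872] [-1.57050786e+00  2.13305091e-04  6.91118947e-01] [-0.12311812 -0.50256612 -3.27652244] 0.03453327251043157
```

View pics/w21.png

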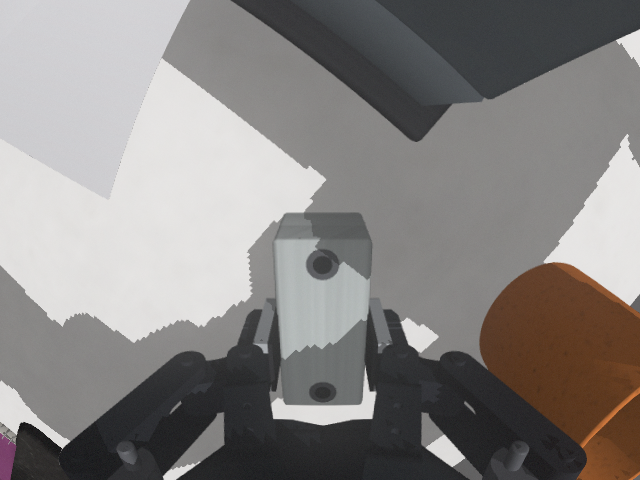

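Emit:
{"fn": "move_arm", "kwargs": {
  "rows": [
    [32,[0,0,15],[0,0,0]],
    [32,[0,0,35],[0,0,0]],
    [32,[0,0,40],[0,0,0]],
    [32,[0,0,40],[0,0,0]],
    [32,[0,0,40],[0,0,0]],
    [32,[0,0,30],[0,0,0]],
    [32,[0,0,0],[0,0,0]]
  ]
}}

```text
time: 16.73
tool_pos: [0.6731, -0.1385, 0.2338]
orientation: [-1.587, -0.009, 0.691]
force: [1.3, -1.0, -1.2]
gripper_width: 0.0345
```

Run:
```python
from plan import *
o=bot.get_obs()
print(o["tool_pos"],o["orientation"],o["force"],o["gripper_width"])
d,rv=delta(o,T(0,0,125),tool(np.pi/2)); print(T(0,0,125),d,rv,np.linalg.norm(rv))
```

```text
[ 0.67306249 -0.13850052  0.23376443] [-1.5869385  -0.0094721   0.69141591] [ 1.29223885 -1.00724602 -1.16774174] 0.03454213405243273
[0.55644097 0.07462606 0.16728847] [-116.6  213.1  -66.5] [-0.4059 -0.1376 -0.6763] 0.8006686330811268
```

Emit:
{"fn": "move_arm", "kwargs": {
  "rows": [
    [32,[-11.7,21.3,0],[-0.0406,-0.0138,-0.0676]],
    [32,[-11.7,21.3,0],[-0.0406,-0.0138,-0.0676]],
    [32,[-11.7,21.3,0],[-0.0406,-0.0138,-0.0676]],
    [32,[-11.7,21.3,0],[-0.0406,-0.0138,-0.0676]],
    [32,[-11.7,21.3,0],[-0.0406,-0.0138,-0.0676]],
    [32,[-11.7,21.3,-12],[-0.0406,-0.0138,-0.0676]],
    [32,[-11.7,21.3,-12],[-0.0406,-0.0138,-0.0676]],
    [32,[-11.7,21.3,-12],[-0.0406,-0.0138,-0.0676]]
  ]
}}

```text
time: 17.4
tool_pos: [0.5739, 0.0344, 0.1849]
orientation: [-1.91, 0.029, 0.136]
force: [0.4, -0.1, -4.0]
gripper_width: 0.0349
```

Emit:
{"fn": "move_arm", "kwargs": {
  "rows": [
    [32,[-11.7,21.3,-12],[-0.0406,-0.0138,-0.0676]],
    [32,[-11.7,21.3,-12],[-0.0406,-0.0138,-0.0676]],
    [32,[0,0,0],[0,0,0]],
    [32,[0,0,0],[0,0,0]],
    [32,[0,0,0],[0,0,0]]
  ]
}}

```text
time: 17.82
tool_pos: [0.5519, 0.0759, 0.1615]
orientation: [-1.991, 0.008, 0.004]
force: [0.6, -1.3, -2.6]
gripper_width: 0.0345
```

Run:
```python
from plan import *
im,C,o=shot("wrist","w22")
print(o["tool_pos"],o["orientation"],o["joint_positions"],o["force"],np.abs(o["qvel"]).max())
print(((np.array(o["tool_pos"])-t)@Rt*1000).round(1),*delta(o,T(0,0,60),tool(np.pi/2)))
```

```text
[0.55189491 0.07593354 0.16145789] [-1.99125258  0.00840048  0.00432063] [ 0.13623134  0.17445487  1.88620002 -0.45056719  1.18594081  0.32390897] [ 0.58951805 -1.28479623 -2.59635544] 0.02473846431915988
[ -3.7  -4.5 120.3] [  4.7 -28.8 -53.1] [-0.0158 -0.0085  0.0025]
```

View pics/w22.png

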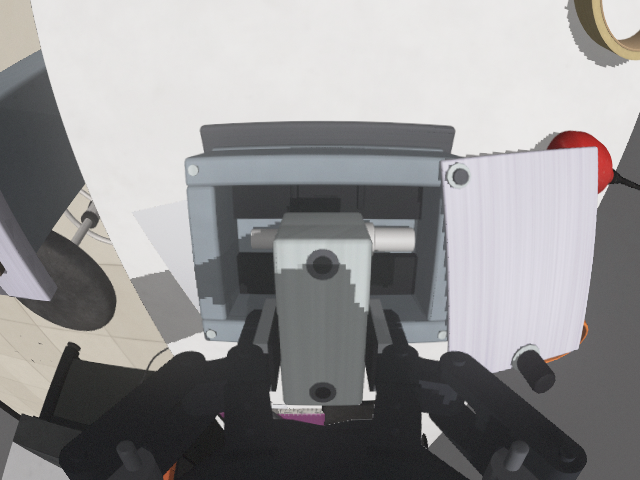

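Run:
```python
from plan import *
im,C,o=shot("wrist","w23"); print(o["tool_pos"],o["orientation"])
crop(im,180,140,280,210,"w23c")
```

```text
[0.55241697 0.07536721 0.1620911 ] [-1.99124589  0.00721987  0.00307508]
```

View pics/w23c.png

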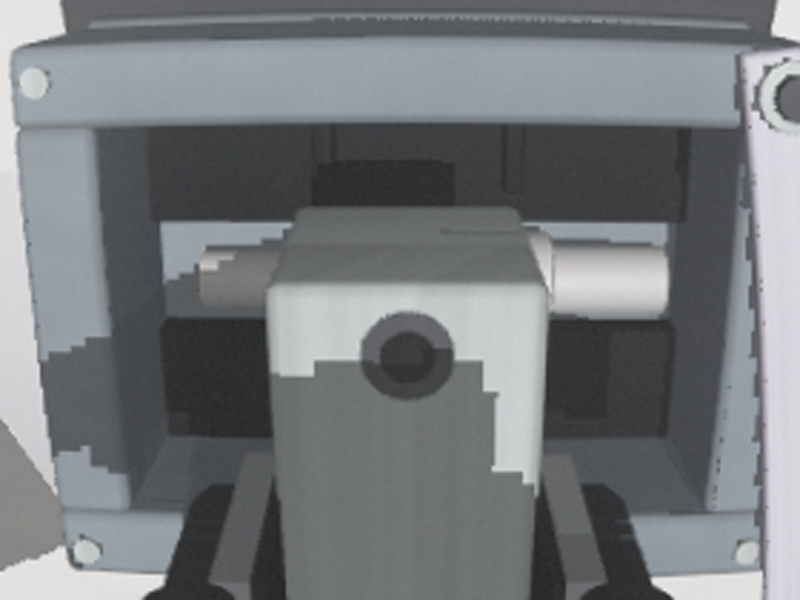

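Run:
```python
from plan import *
o=bot.get_obs();C=cam("wrist",o); print(o["tool_pos"],o["orientation"])
s=280/800
f=lambda u,v:(180+u*s,140+v*s)
obs=[("x",-47,44,(300,125)),("x",-47,44,(600,125)),("x",47,44,(150,510)),("x",47,44,(680,511)),("y",-70,44,(97,200)),("y",-70,44,(112,330)),("y",-70,44,(125,450)),
("y",70,44,(742,200)),("y",70,44,(727,330)),("y",70,44,(714,450)),("x",-15,0,(230,220)),("x",-15,0,(600,220)),("x",15,0,(230,320)),("x",15,0,(600,319)),
("y",-23.5,8,(323,150)),("y",23.5,8,(513,160)),("x",-66,44,(400,38)),("y",-90,44,(22,200)),("x",66,44,(100,568)),]
def res(q,show=False):
    Rt,t=tray(q); out=[]
    for ax,val,z,uv in obs:
        X=(plane2(C,f(*uv),t+Rt[:,2]*z/1000,Rt[:,2])[0]-t)@Rt*1000
        out.append(X[0 if ax=="x" else 1]-val)
        if show: print(ax,val,z,X.round(1),round(out[-1],1))
    return np.array(out)
print(res(p).round(1))
r=least_squares(res,p[:3],loss="soft_l1",x_scale=[.01,.01,.05]); print(r.x); print(res(r.x).round(1))
Rt2,t2=tray(r.x); Rr=R(o["orientation"]);tcp=np.array(o["tool_pos"])
print("tcp",((tcp-t2)@Rt2*1000).round(1))
# bridge top plane: 40-21.1 =18.9 behind TCP
f2=lambda u,v:(u,v)
for n,uv in dict(tl=f(270,285),tr=f(545,285),h1=f(407,356),h2=(322,392),ml=f(283,500),mr=f(535,480)).items():
    P=plane2(C,uv,tcp-Rr[:,1]*.0189,Rr[:,1])[0]; print(n,"tool",((P-tcp)@Rr*1000).round(1),"tray",((P-t2)@Rt2*1000).round(1))
# shaft end points z=2.5 axis
for n,uv in dict(far=f(668,280),near=f(200,270),top=f(600,243),bot=f(600,315)).items():
    print("shaft",n,((plane2(C,uv,t2+Rt2[:,2]*.0025,Rt2[:,2])[0]-t2)@Rt2*1000).round(1))
```

```text
[0.55266715 0.07507987 0.16240345] [-1.99122567  0.00659623  0.00230211]
[-1.1 -1.3 -1.8 -1.8 -1.6 -0.7 -0.8  0.3 -0.4 -0.2 -1.1 -1.2 -3.5 -3.9
 -0.8 -1.  -0.3  0.5 -2.9]
[ 0.55619186  0.02392347 -1.56799628]
[ 0.8  0.3 -0.3 -0.5 -0.9  0.1  0.2  0.5 -0.2  0.1  0.8  0.4 -1.7 -2.4
 -0.3 -0.7  1.6  1.3 -1.4]
tcp [ -0.6  -3.4 119.9]
tl tool [-16.1 -18.9  41.7] tray [-42.  -19.4 139.5]
tr tool [ 18.  -18.9  41.7] tray [-42.   14.6 139.3]
h1 tool [  0.9 -18.9  32.3] tray [-32.5  -2.4 139.3]
h2 tool [  0.7 -18.9 -28.7] tray [ 28.5  -2.5 138.3]
ml tool [-15.8 -18.9  11.1] tray [-11.3 -19.1 139. ]
mr tool [ 18.  -18.9  14.2] tray [-14.5  14.7 138.9]
shaft far [ 0.8 65.5  2.5]
shaft near [ -1.4 -57.2   2.5]
shaft top [-9.1 46.6  2.5]
shaft bot [10.6 47.8  2.5]
```

Run:
```python
import numpy as np; np.save("case.npy",[.5564,.0231,-1.566,1.73])
from plan import *
o=bot.get_obs()
print(*delta(o,T(1.5,-.8,62),tool(np.pi/2)))
```

```text
[  2.8 -27.1 -51.6] [-0.0159 -0.0067  0.0025]
```

Emit:
{"fn": "move_arm", "kwargs": {
  "rows": [
    [32,[0.7,-5,-9],[-0.005,-0.002,0.001]],
    [32,[0.7,-5,-9],[-0.005,-0.002,0.001]],
    [32,[0.7,-5,-9],[-0.005,-0.002,0]],
    [32,[0.7,-5,-9],[0,0,0]],
    [32,[0,-5,-9],[0,0,0]],
    [32,[0,-2,-6],[0,0,0]],
    [32,[0,0,0],[0,0,0]],
    [32,[0,0,0],[0,0,0]]
  ]
}}

```text
time: 18.58
tool_pos: [0.5544, 0.0485, 0.1099]
orientation: [-2.007, 0.004, 0.005]
force: [0.9, 0.3, -3.3]
gripper_width: 0.0348
```

Run:
```python
from plan import *
im,C,o=shot("wrist","w24")
print(o["tool_pos"],o["orientation"],o["force"],np.abs(o["qvel"]).max())
print(((np.array(o["tool_pos"])-t)@Rt*1000).round(1),*delta(o,T(1.5,-.8,40),tool(np.pi/2)))
crop(im,180,100,280,210,"w24c")
```

```text
[0.55438045 0.0485234  0.10987246] [-2.00677138  0.00360216  0.00454421] [ 0.86765182  0.30468743 -3.25150864] 0.019446342637345064
[ 0.6 -1.9 61.4] [  1.1  -9.9 -19. ] [-0.0003 -0.0036  0.0003]
```

View pics/w24c.png

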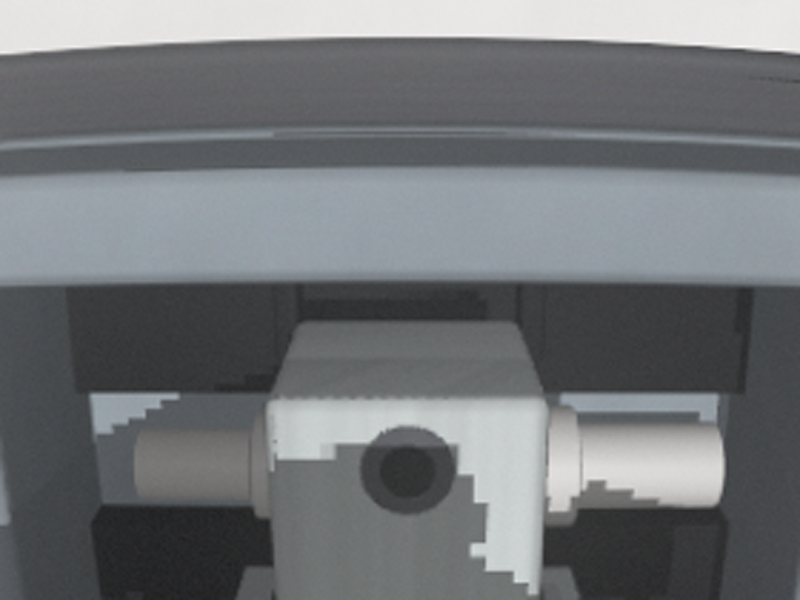

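Emit:
{"fn": "move_arm", "kwargs": {
  "rows": [
    [32,[0.4,-3.8,-7.5],[0,-0.002,0]],
    [32,[0.4,-3.8,-7.5],[0,-0.001,0]],
    [32,[0,-3.4,-7.2],[0,0,0]],
    [32,[0,-2.2,-4.8],[0,0,0]],
    [32,[0,-1.2,-2.5],[0,0,0]],
    [32,[0,0,0],[0,0,0]],
    [32,[0,0,0],[0,0,0]]
  ]
}}

```text
time: 19.22
tool_pos: [0.5555, 0.0343, 0.0809]
orientation: [-2.007, -0.0, 0.005]
force: [0.2, -0.3, -3.0]
gripper_width: 0.035
```

Run:
```python
from plan import *
im,C,o=shot("wrist","w25")
print(o["tool_pos"],o["orientation"],o["force"],np.abs(o["qvel"]).max())
print(((np.array(o["tool_pos"])-t)@Rt*1000).round(1),*delta(o,T(1.5,-.8,22),tool(np.pi/2)))
crop(im,180,100,280,210,"w25c")
```

```text
[0.55547276 0.03427573 0.08089219] [-2.00678659e+00 -3.58303108e-04  4.86821604e-03] [ 0.17436021 -0.25863938 -3.02355311] 0.010310352554596126
[ 1.2 -0.9 29.1] [ 0.1 -3.2 -6.3] [-0.0003  0.0004 -0.0001]
```

View pics/w25c.png

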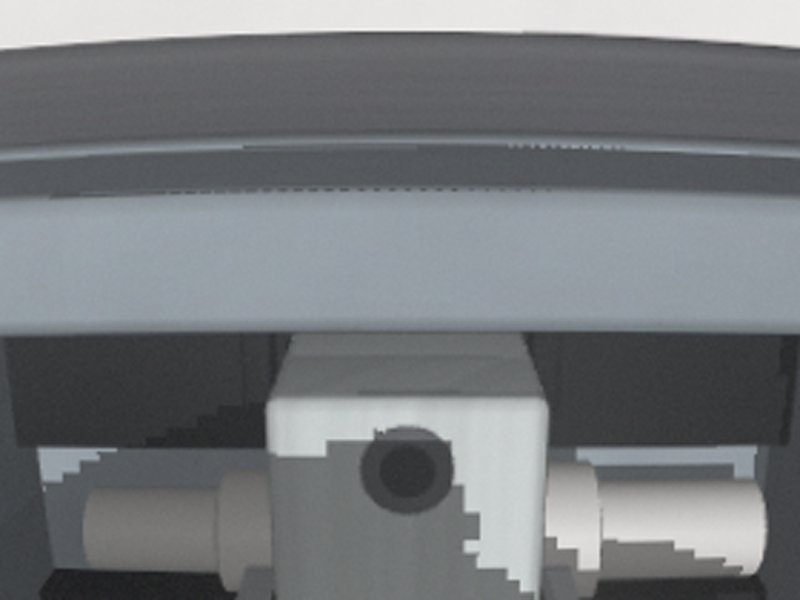

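Run:
```python
from plan import *
im=cv2.imread("pics/w25.png")
c=np.clip((im.astype(float)-20)*4,0,255).astype(np.uint8); crop(c,230,205,180,60,"w25e",4.4)
print(im[225,255:285].mean(1).astype(int)); print(im[225,355:385].mean(1).astype(int))
```

```text
[59 58 60 60 57 60 59 61 58 57 57 61 62 57 59 58 60 61 59 54 48 53 64 64
 79 92 97 95 95 96]
[103 106 108 105 105 105 106 105 104 106  91  66  64  62  63  60  65  62
  63  62  59  60  61  60  65  61  62  62  60  61]
```

View pics/w25e.png

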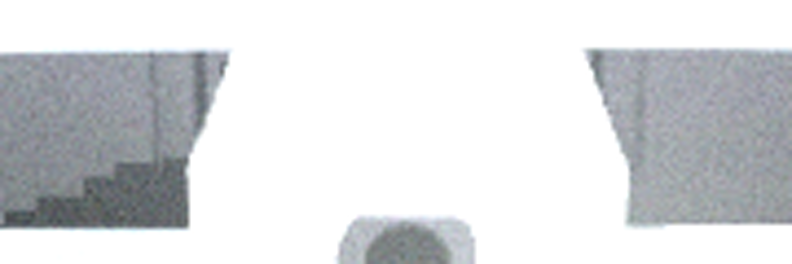

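Emit:
{"fn": "move_arm", "kwargs": {
  "rows": [
    [32,[-0.8,0,0],[0,0,0]],
    [32,[0,-0.8,-1.8],[0,0,0]],
    [32,[0,-0.8,-1.8],[0,0,0]],
    [32,[0,-0.4,-0.9],[0,0,0]],
    [32,[0,0,0],[0,0,0]]
  ]
}}

```text
time: 19.68
tool_pos: [0.5545, 0.0323, 0.0762]
orientation: [-2.007, -0.0, 0.005]
force: [-0.9, -0.2, -3.5]
gripper_width: 0.0345
```

Emit:
{"fn": "move_arm", "kwargs": {
  "rows": [
    [32,[0,-0.5,-1],[0,0,0]],
    [32,[0,0,0],[0,0,0]]
  ]
}}

```text
time: 19.85
tool_pos: [0.5547, 0.0318, 0.0754]
orientation: [-2.007, -0.001, 0.005]
force: [0.7, 0.3, -2.9]
gripper_width: 0.035
```

Emit:
{"fn": "move_arm", "kwargs": {
  "rows": [
    [32,[0,-0.5,-1],[0,0,0]],
    [32,[0,0,0],[0,0,0]]
  ]
}}

```text
time: 20.02
tool_pos: [0.5546, 0.0313, 0.0744]
orientation: [-2.007, -0.0, 0.005]
force: [-0.1, -0.2, -3.2]
gripper_width: 0.0347
```

Emit:
{"fn": "move_arm", "kwargs": {
  "rows": [
    [32,[0,-0.5,-1],[0,0,0]],
    [32,[0,0,0],[0,0,0]]
  ]
}}

```text
time: 20.18
tool_pos: [0.5549, 0.0309, 0.0737]
orientation: [-2.007, -0.001, 0.005]
force: [-0.1, 0.5, -3.4]
gripper_width: 0.0345
```

Emit:
{"fn": "move_arm", "kwargs": {
  "rows": [
    [32,[0,-0.5,-1],[0,0,0]],
    [32,[0,0,0],[0,0,0]]
  ]
}}

```text
time: 20.35
tool_pos: [0.555, 0.0309, 0.0737]
orientation: [-2.007, -0.001, 0.005]
force: [-3.0, 3.0, 3.1]
gripper_width: 0.0348
```

Emit:
{"fn": "move_arm", "kwargs": {
  "rows": [
    [40,[0,0.2,0.4],[0,0,0]],
    [46,[0,0,0],[0,0,0]],
    [48,[0,0,0],[0,0,0]],
    [48,[0,4.2,9.1],[0,0,0]],
    [48,[0,8.4,18.2],[0,0,0]],
    [48,[0,12.7,27.2],[0,0,0]],
    [48,[0,16.9,36.2],[0,0,0]],
    [48,[0,0,0],[0,0,0]]
  ]
}}

```text
time: 21.02
tool_pos: [0.5594, 0.0753, 0.1725]
orientation: [-2.005, -0.015, 0.008]
force: [1.1, -0.2, 1.7]
gripper_width: 0.048
```

Run:
```python
from plan import *
im,C,o=shot("wrist","w26")
print(o["tool_pos"],o["gripper_width"],o["force"],np.abs(o["qvel"]).max(),o["joint_positions"])
crop(im,180,140,280,210,"w26c")
for th in (1.73,): 
  d,rv=delta(o,postT(th,120),tool(postang(th))); print(postang(th),d,rv,np.linalg.norm(rv))
```

```text
[0.55936682 0.07527954 0.17254273] 0.04799191588059153 [ 1.05096586 -0.17857695  1.67493427] 0.08046111752830436 [ 0.14011817  0.16820683  1.87409056 -0.46902182  1.18677269  0.33341365]
2.091729241519932 [153.9 -74.4  24.6] [-0.0069  0.2345  0.4694] 0.5247611075527606
```

View pics/w26.png

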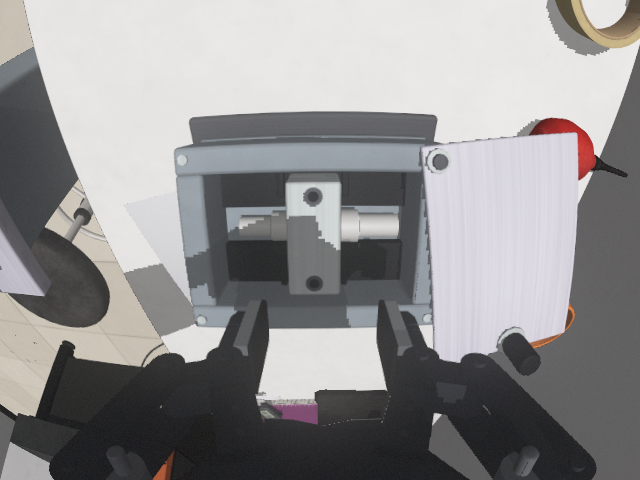

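View pics/w26c.png

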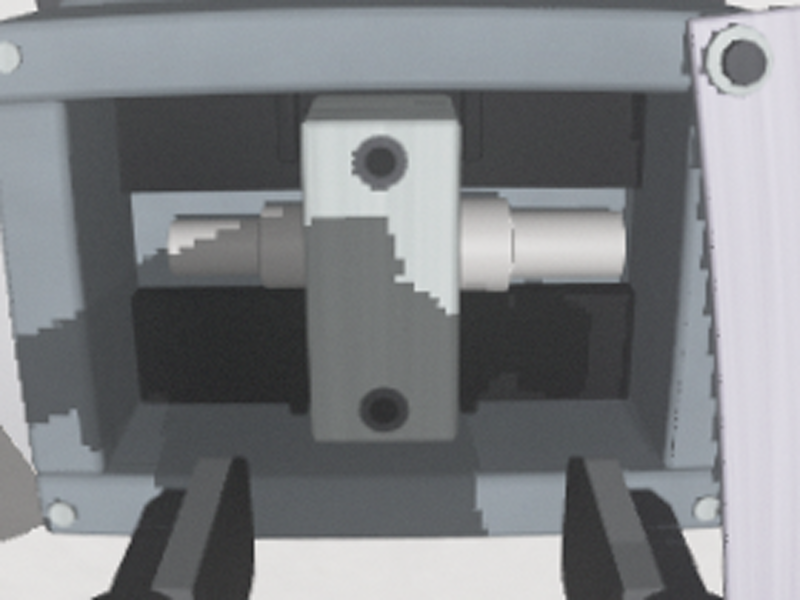

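Run:
```python
from plan import *
o=bot.get_obs();C=cam("wrist",o); s=.35
f=lambda u,v:(180+u*s,140+v*s)
tc=lambda uv,z:((plane2(C,uv,t+Rt[:,2]*z/1000,Rt[:,2])[0]-t)@Rt*1000).round(1)
for n,q in dict(tl=(303,122),tr=(460,122),bl=(312,440),br=(459,440)).items(): print(n,tc(f(*q),40))
for n,q,z in [("base",(511,336),50),("top",(523,356),86)]:
    X=tc(q,z); d=X[:2]-[-56,78]; print(n,X,np.hypot(*d),np.arctan2(d[1],d[0])-np.arctan2(-148,56))
for n,q in dict(a=(97,200),b=(690,200)).items(): print(tc(f(*q),44))
```

```text
tl [-41.2 -18.7  40. ]
tr [-40.9  15.7  40. ]
bl [ 36.1 -19.2  40. ]
br [36.4 16.4 40. ]
base [ 73.9 151.5  50. ] 149.25233666512563 1.723974880347325
top [ 66.8 141.9  86. ] 138.43066856733734 1.6888683779266322
[-25.4 -65.5  44. ]
[-24.5  67.5  44. ]
```

Emit:
{"fn": "move_arm", "kwargs": {
  "rows": [
    [44,[25.7,-12.4,4.1],[-0.0012,0.0391,0.0782]],
    [40,[25.7,-12.4,4.1],[-0.0012,0.0391,0.0782]],
    [40,[25.7,-12.4,4.1],[-0.0012,0.0391,0.0782]],
    [40,[25.7,-12.4,4.1],[-0.0012,0.0391,0.0782]],
    [40,[25.7,-12.4,4.1],[-0.0012,0.0391,0.0782]],
    [40,[25.7,-12.4,4.1],[-0.0012,0.0391,0.0782]],
    [40,[0,0,0],[0,0,0]],
    [40,[0,0,0],[0,0,0]]
  ]
}}

```text
time: 21.73
tool_pos: [0.7092, -0.0027, 0.1873]
orientation: [-1.957, 0.227, 0.479]
force: [-1.1, 0.3, -0.3]
gripper_width: 0.0401
```

Run:
```python
from plan import *
im,C,o=shot("wrist","w27")
print(o["tool_pos"],o["orientation"],o["force"],np.abs(o["qvel"]).max())
d,rv=delta(o,postT(1.73,62),tool(postang(1.73))); print(d,rv)
print(proj(C,[postT(1.73,50),postT(1.73,86)]).round(1))
```

```text
[ 0.70918563 -0.00270866  0.18725303] [-1.95689734  0.22739393  0.47935556] [-1.08211313  0.26281659 -0.26482862] 0.05294984518347847
[  4.2 -20.9 -42.7] [ 0.0087 -0.0129  0.0046]
[[327.9 267.3]
 [327.8 295.5]]
```

View pics/w27.png

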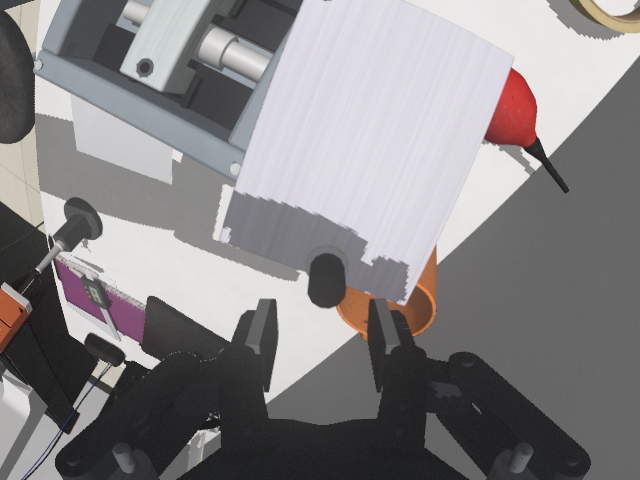

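Emit:
{"fn": "move_arm", "kwargs": {
  "rows": [
    [40,[1.4,-5.2,-10.7],[0.003,-0.004,0.0015]],
    [40,[1.4,-5.2,-10.7],[0.003,-0.004,0.0015]],
    [40,[1.4,-5.2,-10.7],[0.003,-0.004,0.0015]],
    [40,[0,-5.2,-10.6],[0,0,0]],
    [30,[0,0,0],[0,0,0]],
    [30,[0,0,0],[0,0,0]]
  ]
}}

```text
time: 22.28
tool_pos: [0.712, -0.0228, 0.1436]
orientation: [-1.953, 0.215, 0.487]
force: [0.2, -0.4, 0.3]
gripper_width: 0.0301
```

Run:
```python
from plan import *
im,C,o=shot("wrist","w28")
print(o["tool_pos"],o["orientation"],o["force"],np.abs(o["qvel"]).max())
d,rv=delta(o,postT(1.73,62),tool(postang(1.73))); print(d,rv)
prev=postT(1.73,62)*1000
for th in list(np.arange(1.63,-.06,-.1))+[-.03]:
    P=postT(th,62)*1000; print(round(th,2),(P-prev).round(1)); prev=P
print(Rt[:,2])
```

```text
[ 0.71196494 -0.02281299  0.14358833] [-1.95327274  0.21465779  0.48663826] [ 0.15146342 -0.42156489  0.29065534] 0.03411696328163188
[ 1.4 -0.8  0.9] [-0.0003 -0.0033 -0.0019]
1.63 [-14.1  -6.6   3. ]
1.53 [-14.7  -5.3   2.4]
1.43 [-15.2  -3.9   1.8]
1.33 [-15.6  -2.5   1.1]
1.23 [-15.8  -1.1   0.5]
1.13 [-15.8   0.3  -0.2]
1.03 [-15.7   1.8  -0.9]
0.93 [-15.4   3.2  -1.5]
0.83 [-15.    4.6  -2.2]
0.73 [-14.4   5.9  -2.8]
0.63 [-13.7   7.2  -3.4]
0.53 [-12.8   8.4  -3.9]
0.43 [-11.8   9.5  -4.5]
0.33 [-10.7  10.5  -4.9]
0.23 [-9.5 11.4 -5.4]
0.13 [-8.2 12.2 -5.7]
0.03 [-6.8 12.9 -6. ]
-0.03 [-3.4  8.  -3.8]
[-0.00202701  0.4226134   0.90630779]
```

View pics/w28.png

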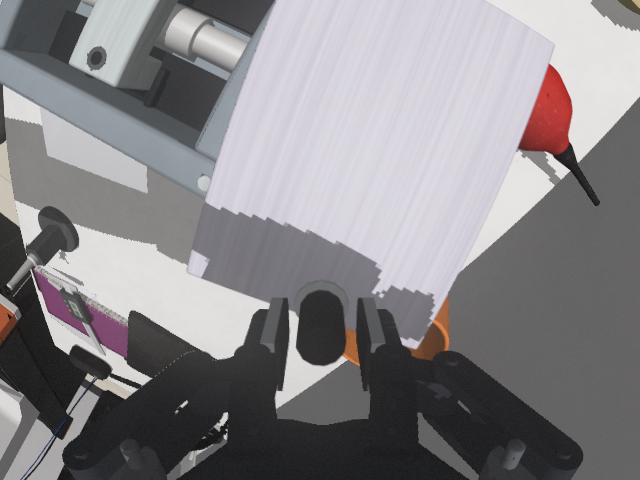

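Emit:
{"fn": "move_arm", "kwargs": {
  "rows": [
    [30,[-14.1,-6.6,3.0],[0.0002,-0.0423,-0.0906]],
    [30,[-14.7,-5.3,2.4],[0.0002,-0.0423,-0.0906]],
    [30,[-15.2,-3.9,1.8],[0.0002,-0.0423,-0.0906]],
    [30,[-15.6,-2.5,1.1],[0.0002,-0.0423,-0.0906]],
    [30,[-15.8,-1.1,0.5],[0.0002,-0.0423,-0.0906]],
    [30,[-15.8,0.3,-0.2],[0.0002,-0.0423,-0.0906]],
    [30,[-15.7,1.8,-0.9],[0.0002,-0.0423,-0.0906]],
    [30,[0,0,0],[0,0,0]]
  ]
}}

```text
time: 23.0
tool_pos: [0.6048, -0.0392, 0.154]
orientation: [-2.002, -0.076, -0.156]
force: [0.1, 0.4, 0.1]
gripper_width: 0.03
```

Run:
```python
from plan import *
im,C,o=shot("wrist","w29")
print(o["tool_pos"],o["force"])
d,rv=delta(o,postT(1.03,62),tool(postang(1.03))); print(d,rv)
```

```text
[ 0.60478199 -0.03921342  0.15401743] [0.10339643 0.44281833 0.14482028]
[ 1.7 -1.6 -1.7] [ 0.0007  0.001  -0.0015]
```

View pics/w29.png

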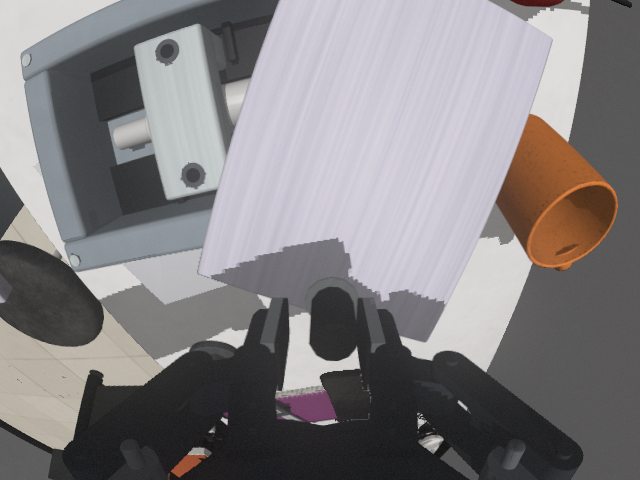

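Emit:
{"fn": "move_arm", "kwargs": {
  "rows": [
    [30,[-15.2,3,-1.8],[0.0002,-0.0423,-0.0906]],
    [30,[-15,4.4,-2.5],[0.0002,-0.0423,-0.0906]],
    [30,[-14.2,5.6,-3.2],[0.0002,-0.0423,-0.0906]],
    [30,[-13.4,6.8,-3.7],[0.0002,-0.0423,-0.0906]],
    [30,[-12.8,8.4,-3.9],[0.0002,-0.0423,-0.0906]],
    [30,[-11.8,9.5,-4.5],[0.0002,-0.0423,-0.0906]],
    [30,[-10.7,10.5,-4.9],[0.0002,-0.0423,-0.0906]],
    [30,[0,0,0],[0,0,0]]
  ]
}}

```text
time: 23.72
tool_pos: [0.5125, 0.0098, 0.1285]
orientation: [-1.862, -0.331, -0.82]
force: [-0.5, -0.4, 0.6]
gripper_width: 0.03
```

Run:
```python
from plan import *
im,C,o=shot("wrist","w30")
print(o["tool_pos"],o["force"])
d,rv=delta(o,postT(.33,62),tool(postang(.33))); print(d,rv)
d,rv=delta(o,postT(.03,62),tool(postang(.03))); print(d,rv)
```

```text
[0.51253451 0.00978145 0.12847357] [-0.5250227  -0.43582352  0.6455139 ]
[ 0.1 -1.4  0.7] [ 0.001  -0.0014 -0.0047]
[-24.5  35.2 -16.4] [ 0.0017 -0.1283 -0.2766]
```

View pics/w30.png

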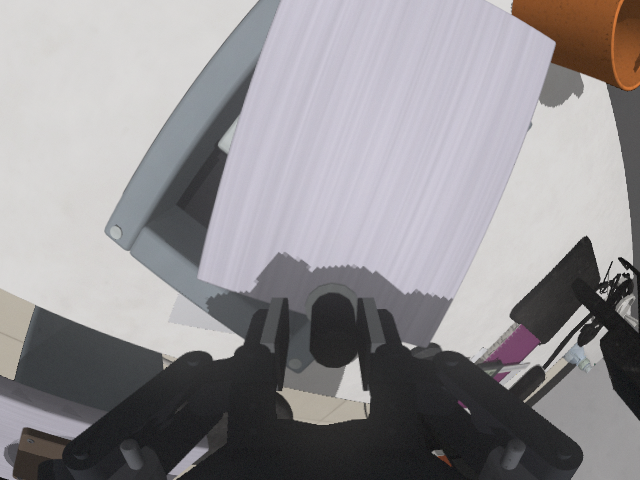

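Now the last 0.3 rad, then small steps to the stop.

Emit:
{"fn": "move_arm", "kwargs": {
  "rows": [
    [30,[-9.5,11,-5.2],[0.0002,-0.0423,-0.0906]],
    [30,[-8.2,11.8,-5.5],[0.0002,-0.0423,-0.0906]],
    [30,[-6.8,12.4,-5.7],[0.0002,-0.0423,-0.0906]],
    [30,[0,0,0],[0,0,0]],
    [30,[0,0,0],[0,0,0]]
  ]
}}

```text
time: 24.18
tool_pos: [0.4897, 0.0437, 0.1128]
orientation: [-1.75, -0.402, -1.129]
force: [0.6, 0.5, 0.2]
gripper_width: 0.03
```

Emit:
{"fn": "move_arm", "kwargs": {
  "rows": [
    [30,[-1.0,2.2,-1.1],[0,-0.006,-0.012]],
    [30,[0,0,0],[0,0,0]]
  ]
}}

```text
time: 24.35
tool_pos: [0.4887, 0.0455, 0.1118]
orientation: [-1.742, -0.405, -1.149]
force: [0.5, -0.3, -0.2]
gripper_width: 0.03
```

Run:
```python
from plan import *
im,C,o=shot("wrist","w31")
print(o["tool_pos"],o["force"])
d,rv=delta(o,postT(0,62),tool(postang(0))); print(d,rv)
d,rv=delta(o,postT(-.03,62),tool(postang(-.03))); print(d,rv)
```

```text
[0.48865648 0.04551418 0.11182789] [ 0.51782717 -0.26152229 -0.15770637]
[-2.4  3.5 -1.6] [ 0.0019 -0.0068 -0.019 ]
[-4.   7.5 -3.5] [ 0.002  -0.0195 -0.0462]
```

View pics/w31.png

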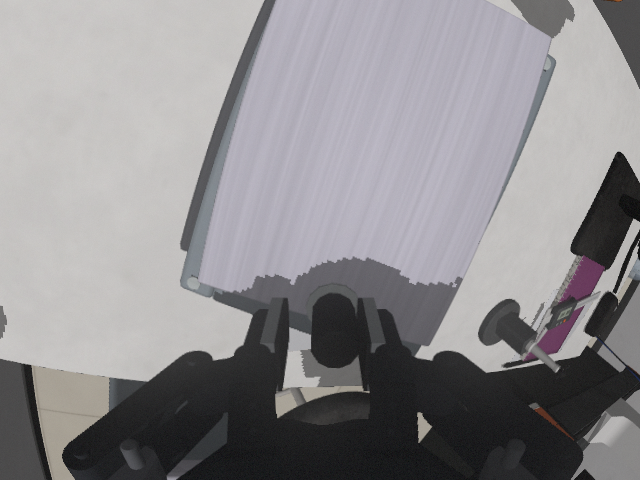

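Emit:
{"fn": "move_arm", "kwargs": {
  "rows": [
    [30,[-1.2,2.4,-1.1],[0,-0.008,-0.017]],
    [30,[-1.1,2.5,-1.2],[0,-0.004,-0.008]],
    [30,[0,0,0],[0,0,0]]
  ]
}}

```text
time: 24.65
tool_pos: [0.4853, 0.051, 0.109]
orientation: [-1.73, -0.41, -1.179]
force: [0.3, 0.2, 0.6]
gripper_width: 0.0298
```

Emit:
{"fn": "move_arm", "kwargs": {
  "rows": [
    [30,[-0.8,2.0,-0.9],[0,0,0]],
    [30,[0,0,0],[0,0,0]]
  ]
}}

```text
time: 24.82
tool_pos: [0.4842, 0.053, 0.1079]
orientation: [-1.731, -0.41, -1.179]
force: [0.3, 0.2, 0.7]
gripper_width: 0.0302
```

Emit:
{"fn": "move_arm", "kwargs": {
  "rows": [
    [30,[-0.7,1.7,-0.8],[0,0,0]],
    [30,[0,0,0],[0,0,0]]
  ]
}}

```text
time: 24.98
tool_pos: [0.4839, 0.0538, 0.1076]
orientation: [-1.732, -0.412, -1.178]
force: [1.5, -3.5, 1.0]
gripper_width: 0.03
```

Emit:
{"fn": "move_arm", "kwargs": {
  "rows": [
    [30,[-0.5,1.2,-0.6],[0,0,0]],
    [30,[0,0,0],[0,0,0]]
  ]
}}

```text
time: 25.15
tool_pos: [0.4839, 0.0539, 0.1075]
orientation: [-1.732, -0.415, -1.177]
force: [1.4, -8.8, 2.5]
gripper_width: 0.03
```

Emit:
{"fn": "move_arm", "kwargs": {
  "rows": [
    [32,[1.3,-3.2,1.5],[0,0,0]],
    [36,[0.6,-1.5,0.7],[0,0,0]],
    [36,[0,0,0],[0,0,0]],
    [36,[0,6.3,13.6],[0,0,0]],
    [36,[0,12.7,27.2],[0,0,0]],
    [36,[0,14.8,31.7],[0,0,0]],
    [36,[-10,20,20],[0,0,0]],
    [36,[0,0,0],[0,0,0]]
  ]
}}

```text
time: 25.82
tool_pos: [0.4772, 0.1079, 0.2066]
orientation: [-1.72, -0.41, -1.181]
force: [0.3, 0.2, 0.5]
gripper_width: 0.0361
```

Run:
```python
from plan import *
im,C,o=shot("wrist","w32")
print(o["tool_pos"],o["force"])
im,C,o=shot("top","t32"); crop(im,150,130,300,200,"t32c")
im,C,o=shot("side","s32"); crop(im,230,180,190,200,"s32c")
```

```text
[0.47716366 0.10785974 0.20659637] [0.29657446 0.24198127 0.48811241]
```

View pics/w32.png

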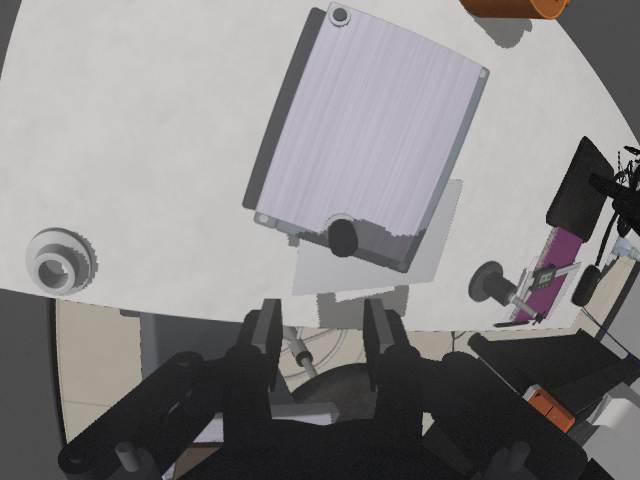

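View pics/t32c.png

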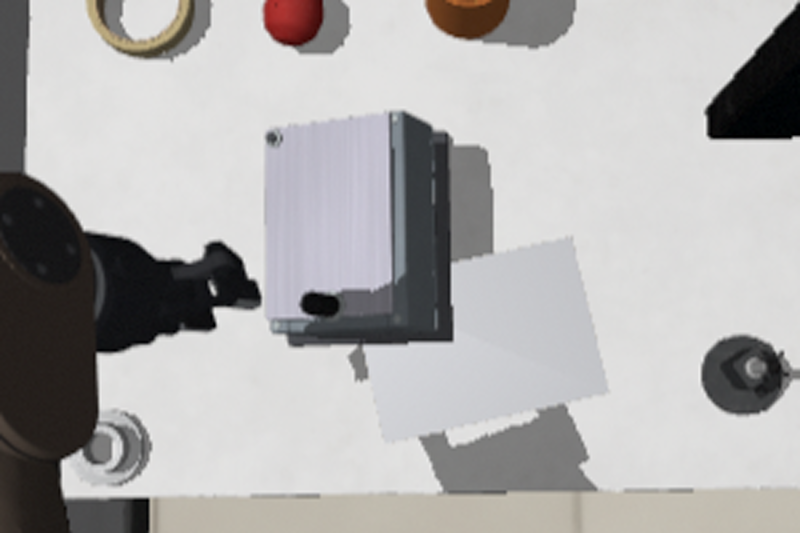

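View pics/s32c.png

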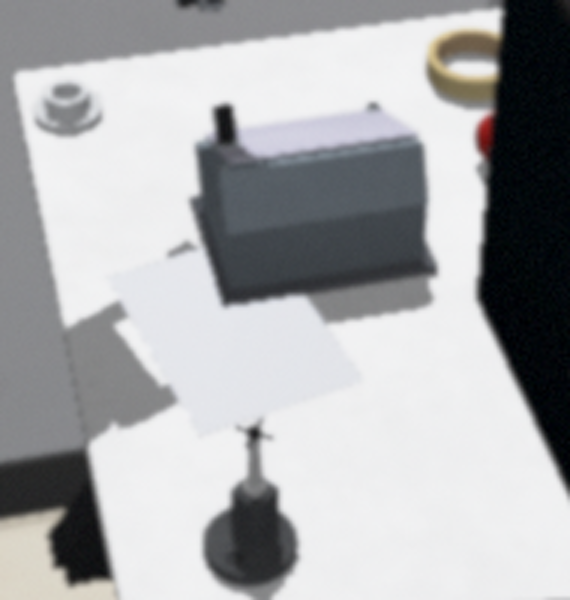

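Run:
```python
from plan import *
a=cv2.imread("pics/s0c.png").astype(int);b=cv2.imread("pics/s32c.png").astype(int)
d=np.abs(a-b).max(2); print("post",d[470:590,195:305].mean(),"flange",d[75:135,30:105].mean())
C=cam("wrist",bot.get_obs())
for q,z in [((342,218),50),((343,240),86)]:
    X=((plane2(C,q,t+Rt[:,2]*z/1000,Rt[:,2])[0]-t)@Rt*1000); e=X[:2]-[-56,78]; print(X.round(1),np.arctan2(e[1],e[0])-np.arctan2(-148,56))
print(bot.sign_off(), bot.get_obs()["time"])
```

```text
post 1.2679545454545456 flange 1.0591111111111111
[ -3.1 -64.5  50. ] -0.006281336761926548
[ -2.6 -69.2  86. ] -0.013719314487890433
the job is handed in; nothing more can be done
the job is handed in; nothing more can be done
```

The job is done and handed in, at about 26 s of the 72 s allowed.

- **Cover opened:** I swung it aside by its handle post to about 1.72 rad. The pocket is clear from 1.6 and the stop is at 1.75, so I stopped just short of it.
- **Shaft:** It lies in the groove. I felt it touch bottom at about −9.4 mm (groove bottom −10), and the pictures afterwards showed it lying along the groove.
- **Bridge block:** It stands astride the shaft, feet down between the ribs. Contact came at the height that puts the feet on the floor. A later picture showed it level and centred to within 2–3 mm.
- **Cover shut:** I pushed it to its stop, where the force rose to about 9 N. The camera then read −0.006 to −0.014 rad, which is zero within the measuring error.
- **Bystanders:** The calibration post and flange look the same in the side view before and after.
- **Gripper:** It is clear of everything.

**Checks that disagreed:** Wrist-camera fits of the case differed by 2–6 mm between views, mostly in pictures taken before the arm had settled. I centred both parts by comparing them with the groove and ribs in the same picture. In the check after placing, the block measured 77 x 35 mm instead of 80 x 36, and the handle came out 9–20 mm too close to the pin. In the last picture the handle also measured near (−3, −65) in the tray frame instead of (0, −70). The arm was still moving or just settling in those pictures. There is no picture of the parts once the cover was fully shut over them.

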